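# Find the rattling tin by feel and set it out

## Robot

A 7-joint arm with a two-finger parallel gripper is mounted at the origin on the work surface. World frame = base frame: x ahead of the robot, y to its left, z up, the work surface at z = 0. Lengths are in m, angles in rad, forces in N, time in s.
With the tool pointing down it reaches from about 0.425 to 0.875 m from the base axis. Payload 4.7 kg.
Tool frame: the origin (TCP) lies at the very end of the fingers, on their centre line; the grasp point (between the pads) lies 19 mm behind it; z points along the fingers, y is the line along which they close (so a half turn about z gives the same grasp; the last joint's range is limited). The gripper opens to 87 mm and grips with 3 to 60 N. Pads are 19 mm wide; open, the fingers measure 117 mm over their backs; the gripper's body (75 mm by 190 mm) begins 51 mm behind the grasp point.
Start: joints at [-1.246, 0.321, -0.07, 1.45, 0.023, 1.371, -0.057], TCP at [0.199, 0.619, 0.223] pointing down, gripper open.
Joint ranges: [-2.86, 2.86], [-0.3, 2.09], [-1.38, 1.24], [0.06, 2.45], [-1.56, 4.7], [0.09, 2.05], [-2.69, 2.69]. Speed limits (rad/s): [2.57, 2.57, 3.14, 3.14, 3.14, 3.14, 3.14].

## Interface

Orientations are given as a rotation vector (axis times angle).
In Python, from bench import ctrl, imaging, ticket gives the robot as it stands.
- The arm moves only by the tool jog_arm, never from a script. Its argument "rows" is text: rows parted by semicolons, each of 7 numbers parted by spaces: the shift along the tool's x, y, z in cm, then the turn, a rotation vector about the tool's x, y, z in rad, then the closure, from -1 (fully open) to 1 (shut), so that 0 is half open. A call has 1 to 5 rows; each row shifts and turns the commanded pose from where the row before left it, along the tool's axes as they then stand; what a row does not reach is not made up. A row lasts 1/8 s, in which the tool goes at most 62.5 mm and 10.7 degrees, less where a joint would pass 70% of its speed; a pose out of reach is approached as far as the arm can. A call with a gripper value outside its range is refused whole. The fingers move at their own pace and stop on an object; "force" is the grip in N (left out, the last holds). Time passes only in rows, so rows that do not move let the fingers close. It gives the time, the measured TCP pose, the force, the opening and the grip force at its end, in the units of the state.
- ctrl.get_state(): the state, without advancing time (a new reading comes with each control period).
- imaging.get_image(name): name is "side" or "top"; returns a dict with "img" (384x512x3 uint8, blue, green, red), "vertical_fov" (degrees; the focal length in pixels is half the picture's height over the tangent of half this angle, whatever the lens; pixels are square), "cx", "cy" (the principal point, pixels), "k1" (the pictures are not rectified: a ray, as slopes to the right and down, at radius r is drawn at 1 + k1 r^2 times it, then the intrinsics apply), "origin" and "orientation" of the camera in the world. Camera axes: x right, y down, z forward; pixel columns grow to the right and rows downward; lengths in m; the calibration is good to about 2 mm. A picture is of the moment at which its call begins. There is no depth.
- ticket.close_job(): hands the job in; it is judged then, once.
The state is a dict: "time": time; "joint_positions": joint angles; "qd": joint speeds; "joint_torque": joint torques, N m; "position": TCP position; "tool_rot": TCP orientation; "ft_force": force on the tool from outside, world axes, zero at the start; "torque": the same for the moment, N m; "grip_width": opening from 0.0 (shut) to 1.0 (fully open); "grip_force": force on a finger pad.
Only numpy, scipy, OpenCV 4.12 (cv2) and the standard library are available. Lean on these libraries where they do the work, as an engineer would, in place of code of your own. Each camera call takes 0.05 s, during which the arm holds its last target. There are 200 camera calls.

## Task

One of the three closed tins on the cutting mat has a loose piece sliding about inside; the other two are packed tight. Find it by feel: lift a tin clear of everything and gently rock it lengthwise, dipping first one end and then the other by some 30 degrees (do this to the rattling tin itself, even if it is the last one left). Then lay the two silent tins flat side by side inside the wooden tray, and stand the rattling one upright, lid up, near the middle of the cork pad, without toppling or throwing a tin or disturbing the other things on the mat.

Things in the scene. Friction and masses are not known exactly. Their poses are not given: they have to be found in the camera images.
- tin_a_mid (a point): one of three identical closed square metal tins, 124 mm long plus an 8 mm knob on the lid end, 50 x 50 mm across, 0.32 to 0.43 kg (weight tells nothing), lying on a long side at first. Point: centre of the 124 mm body, 25 mm above its support. x runs along it and points to the lid end (cap seam 30 mm from that end, round knob 22 mm across); y, z across. Any tin may be the rattling one
- tin_b_mid (a point): one of three identical closed square metal tins, 124 mm long plus an 8 mm knob on the lid end, 50 x 50 mm across, 0.32 to 0.43 kg (weight tells nothing), lying on a long side at first. Point: centre of the 124 mm body, 25 mm above its support. x runs along it and points to the lid end (cap seam 30 mm from that end, round knob 22 mm across); y, z across. Any tin may be the rattling one
- tin_c_mid (a point): one of three identical closed square metal tins, 124 mm long plus an 8 mm knob on the lid end, 50 x 50 mm across, 0.32 to 0.43 kg (weight tells nothing), lying on a long side at first. Point: centre of the 124 mm body, 25 mm above its support. x runs along it and points to the lid end (cap seam 30 mm from that end, round knob 22 mm across); y, z across. Any tin may be the rattling one
- tray: low wooden open tray, fixed, 190 mm along its x by 220 mm along its y, outside; walls 7 mm thick, rim 22 mm above the mat; inner floor 7 mm above the mat. Origin: centre of its underside
- pad: flat cork pad, fixed, 150 mm along its x by 130 mm along its y, 6 mm thick, lying on the cutting mat (so its top is 9 mm above the work surface). Origin: centre of its underside
- cone_l: bystander, loose: tapered cone of thread standing upright, 60 mm across the foot, 118 mm tall. Origin: on its underside, at its middle. Not to be disturbed
- cone_r: bystander, loose: another tapered cone of thread, same size. Origin: on its underside, at its middle. Not to be disturbed
- glue: bystander, loose: slim white glue bottle standing, 44 mm across, 130 mm tall. Origin: on its underside, at its middle. Not to be disturbed
- jar: bystander, loose: open glass cup, 80 mm across, 70 mm tall. Origin: on its underside, at its middle. Not to be disturbed
- brush: bystander, loose: brush lying flat, 150 mm long, under 30 mm high; its x axis runs along it. Origin: on its underside, at its middle. Not to be disturbed
- mug: bystander, loose: blue mug, 80 mm across with a handle on its +y side reaching to about 75 mm from its axis, 90 mm tall. Origin: on its underside, at its middle. Not to be disturbed
- tape: bystander, loose: cardboard-coloured ring lying flat, 84 mm across, 25 mm high. Origin: on its underside, at its middle. Not to be disturbed
- mat_mid (a point): middle of the top of the green cutting mat, 500 x 1060 mm (x, y), top 3 mm above the work surface; all stand on it. In the rattling tin (one of the three, drawn anew each time) a loose ball of 0.15 kg rolls 83 mm lengthwise as the tin tilts; the others' contents, as heavy, stay in the middle. On the level the ball stays put
Mind the look-alikes: they are no part of the job. What is shaped like the part that bears tin_b_mid but yellow is not meant.

How it is judged:
By the outcome, as a careful person would: the job done as asked, in the order asked, and still so for the second after the job is handed in, with the robot touching nothing.
It also fails if it takes over 72 s, if anything falls off the work surface, if the arm or the gripper's body presses on something with over 40 N, if the wrist force passes 120 N, or if a joint passes its speed limit or range.

## Working session

There is one attempt and no reset: what is moved stays moved. The work goes in short steps, Python scripts to look and compute and a tool call to move; the robot and the scene stay as the last step left them, time stands still between calls to the robot, and variables do not carry over. Pictures are saved under pics/ and viewed, at most 10 in all, crops included, and the job is handed in when it is done.

Besides the shell and the picture viewer there is one more tool, called after ">>>" by a JSON object that holds its "method" and its "body", one argument or row to a line. jog_arm: Moves the arm, as the interface text tells. Its arguments: {"type":"object","properties":{"rows":{"type":"string"},"force":{"type":"number"}},"required":["rows"]}

```bash
mkdir -p pics; ls; cat > h.py <<'E'
import numpy as np, cv2
from scipy.spatial.transform import Rotation as R
from bench import ctrl, imaging, ticket
def rot(o):
    o=np.array(o,float)
    if o.shape==(3,3): return o
    return R.from_rotvec(o).as_matrix() if o.size==3 else R.from_quat(o).as_matrix()
def cam(d):
    h=d["img"].shape[0]; f=h/2/np.tan(np.radians(d["vertical_fov"])/2)
    return f,np.array([d["cx"],d["cy"]]),d["k1"],np.array(d["origin"]),rot(d["orientation"])
def cast(d,uv,z):
    f,c,k,o,M=cam(d); p=(np.atleast_2d(uv).astype(float)-c)/f
    q=p.copy()
    for _ in range(20): q=p/(1+k*(q**2).sum(1,keepdims=True))
    r=np.c_[q,np.ones(len(q))]@M.T
    return o+r*((z-o[2])/r[:,2:3])
def proj(d,P):
    f,c,k,o,M=cam(d); q=(np.atleast_2d(P)-o)@M; s=q[:,:2]/q[:,2:]
    return s*(1+k*(s**2).sum(1,keepdims=True))*f+c
E
python3 - <<'E'
from h import *
for n in ("top","side"):
    d=imaging.get_image(n); cv2.imwrite(f"pics/{n}0.png",d["img"])
    print(n,{k:v for k,v in d.items() if k!="img"})
s=ctrl.get_state(); print(s)
E
```

```text
pics
top {'vertical_fov': 46.122746923093985, 'cx': 258.06284769527065, 'cy': 192.74262589690866, 'k1': -0.08614220694337422, 'origin': array([ 0.19112639, -0.01881374,  1.51615829]), 'orientation': array([-2.14707266,  2.0853735 , -0.21127288])}
side {'vertical_fov': 46.42690435750386, 'cx': 259.4431812757749, 'cy': 191.70301638082987, 'k1': -0.15652016539031535, 'origin': array([-0.12586999, -0.79814558,  0.63749132]), 'orientation': array([-2.02255666,  0.6929849 , -0.37990186])}
{'time': 0.1, 'joint_positions': array([-1.2459017 ,  0.32174552, -0.07008369,  1.45153397,  0.02263914,
        1.3707642 , -0.05688455]), 'qd': array([-1.75072542e-05, -1.52616809e-03, -8.71024400e-04, -3.21910145e-03,
       -1.39518369e-03, -8.13460052e-04,  2.99303954e-04]), 'joint_torque': array([ 2.27121012e-05, -4.92567372e+01, -4.05769022e-01, -3.13399494e+01,
       -6.41850941e-02,  3.94193397e-02,  5.60399837e-05]), 'position': array([0.19869455, 0.61838935, 0.2215826 ]), 'tool_rot': array([-4.86135234e-01, -3.10361997e+00,  2.60673524e-03]), 'ft_force': array([ 1.26580612, -0.06413151,  0.29969765]), 'torque': array([-0.00791364, -0.00800479, -0.01750346]), 'grip_force': 0.0, 'grip_width': 1.0020033784755014}
```

View pics/top0.png

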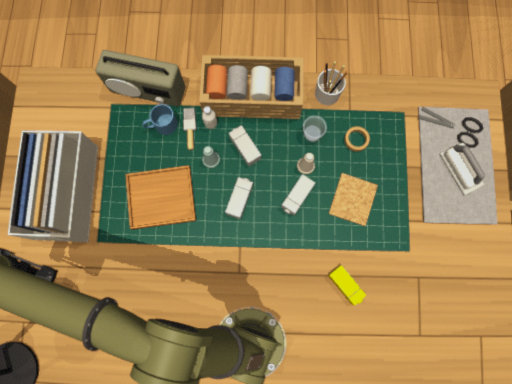

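View pics/side0.png

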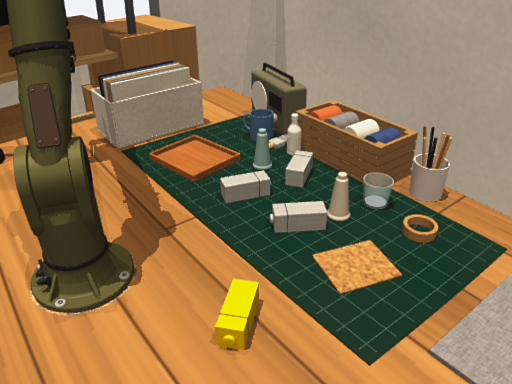

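The top view shows three white tins at (244,145), (239,197) and (298,195), with the tray at (161,197) and the pad at (354,199). The cones are at (210,157) and (306,162). The yellow look-alike at (347,285) is off the mat and yellow, so it isn't meant.

```bash
python3 - <<'E'
from h import *
d=imaging.get_image("top"); im=d["img"]; hsv=cv2.cvtColor(im,cv2.COLOR_BGR2HSV)
def rects(mask,z,amin,roi=(100,100,412,250)):
    m=np.zeros_like(mask); x0,y0,x1,y1=roi; m[y0:y1,x0:x1]=mask[y0:y1,x0:x1]
    for c in cv2.findContours(m,cv2.RETR_EXTERNAL,cv2.CHAIN_APPROX_NONE)[0]:
        if cv2.contourArea(c)<amin: continue
        P=cast(d,c[:,0,:],z)[:,:2].astype(np.float32)
        r=cv2.minAreaRect(P*1000); print(z,c[:,0].mean(0).round(),np.round(r[0],1),np.round(r[1],1),round(r[2],1), cv2.contourArea(c))
print("tops"); rects(cv2.inRange(hsv,(0,0,205),(180,60,255)),0.053,60)
print("white loose"); rects(cv2.inRange(hsv,(0,0,120),(180,60,255)),0.053,60)
print("tray"); rects(cv2.inRange(hsv,(3,100,90),(16,255,255)),0.025,1000)
print("pad"); rects(cv2.inRange(hsv,(8,60,120),(25,200,255)),0.009,500,(310,160,412,250))
print("mat"); rects(cv2.inRange(hsv,(60,80,20),(100,255,255)),0.003,5000)
c=cv2.resize(im[100:250,170:390],None,fx=3.6,fy=3.6,interpolation=cv2.INTER_CUBIC); cv2.imwrite("pics/crop1.png",c)
# bystander bases
for n,uv,z in (("coneL",(210,157),.1),("coneR",(306,162),.1),("jar",(314,129),.04),("glue",(209,118),.08),("tape",(357,139),.02),("mug",(164,119),.05)):
    print(n,cast(d,uv,z)[0].round(3))
E
```

```text
tops
0.053 [290. 205.] [ 449.3 -121.9] [45.7 25.1] 57.4 91.5
0.053 [239. 197.] [473.6  49.2] [ 46.1 124.9] 71.7 453.5
0.053 [301. 190.] [ 502.  -155.6] [45.2 88.9] 57.6 331.0
0.053 [244. 143.] [655.2  36.8] [120.3  46. ] 33.7 408.5
0.053 [189. 124.] [721.5 229.6] [32.8 34.4] 3.8 80.5
white loose
0.053 [239. 197.] [473.4  49.5] [ 55.4 133.9] 72.0 603.5
0.053 [302. 179.] [ 523.1 -159.5] [ 80.2 221.2] 71.3 703.0
0.053 [208. 151.] [627.2 161. ] [31.7 30.7] 1.6 66.5
0.053 [244. 143.] [656.3  37.6] [133.6  56.6] 34.0 563.5
0.053 [314. 127.] [ 718.5 -200.6] [86.6 79.5] 1.9 435.5
0.053 [189. 119.] [740.2 230.9] [78.  41.3] 3.8 223.5
0.053 [208. 117.] [749.2 164.1] [77.3 44.9] 2.9 196.0
tray
0.025 [160. 197.] [469.2 317.6] [191.8 222.1] 9.6 3492.0
pad
0.009 [353. 199.] [ 483.5 -338.8] [131.9 153.4] 72.1 1605.5
mat
0.003 [243. 169.] [560.8  -1.4] [ 495.3 1055.1] 0.0 39367.0
coneL [0.591 0.146 0.1  ]
coneR [ 0.584 -0.167  0.1  ]
jar [ 0.719 -0.2    0.04 ]
glue [0.733 0.159 0.08 ]
tape [ 0.695 -0.353  0.02 ]
mug [0.737 0.318 0.05 ]
```

View pics/crop1.png

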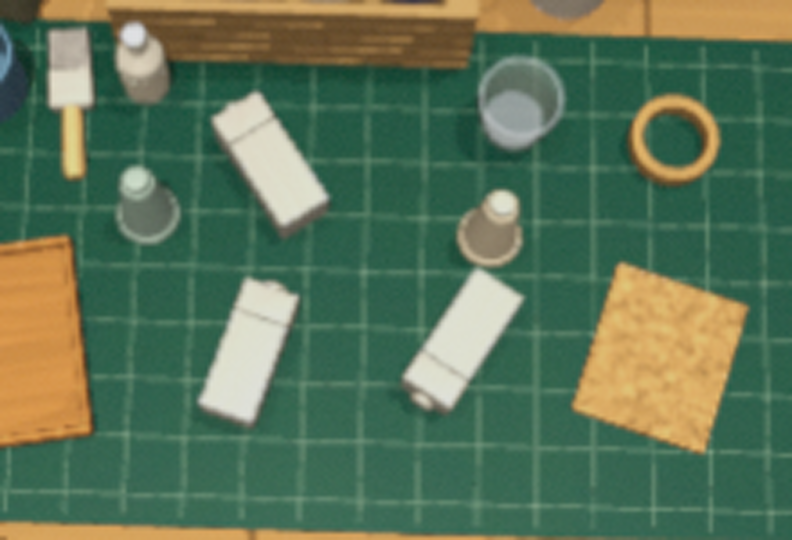

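The crop shows the lids. The tin at crop (270,165) has its lid up-left. The tin at (248,352) has its lid at the top, with the knob at (270,287). The tin at (462,340) has its lid lower-left, with the knob at (420,402). All three are white and on the mat, so all three are candidates. I'll start with the one at (239,197).

```bash
cat >> h.py <<'E'
def yawR(yy,tilt=0,turn=0):
    """tool pointing down, tool y at yaw yy(deg); then turned about tool y by tilt deg"""
    a=np.radians(yy); y=np.array([np.cos(a),np.sin(a),0]); z=np.array([0,0,-1.]); x=np.cross(y,z)
    return np.c_[x,y,z]@R.from_euler('y',tilt,degrees=True).as_matrix()
def plan(P,M,n,p0=None,M0=None,c=-1):
    s=ctrl.get_state(); p0=np.array(s["position"]) if p0 is None else np.array(p0,float); M0=rot(s["tool_rot"]) if M0 is None else M0
    w=R.from_matrix(M0.T@M).as_rotvec(); dp=(np.array(P,float)-p0)/n; o=[]
    for i in range(n):
        Mi=M0@R.from_rotvec(w*i/n).as_matrix()
        o.append(" ".join("%.2f"%v for v in Mi.T@dp*100)+" "+" ".join("%.3f"%v for v in w/n)+" %g"%c)
    for i in range(0,n,5): print("; ".join(o[i:i+5]))
    print("step mm",np.linalg.norm(dp)*1000,"deg",np.degrees(np.linalg.norm(w))/n)
def show():
    s=ctrl.get_state(); M=rot(s["tool_rot"])
    print("t",s["time"],"p",s["position"].round(4),"yaw_y",np.degrees(np.arctan2(M[1,1],M[0,1])).round(1),"z",M[:,2].round(3),"q",s["joint_positions"].round(2),"F",s["ft_force"].round(2),"T",s["torque"].round(3),"Ttool",(M.T@s["torque"]).round(3),"g",round(s["grip_width"],3),round(s["grip_force"],1))
E
python3 - <<'E'
from h import *
d=imaging.get_image("top")
for n,uv in (("coneR",(490,240)),("coneL",(148,218)),("box1",(290,60)),("box2",(470,68)),("box0",(115,50))):
    print(n,cast(d,np.array(uv)/3.6+[170,100],.003)[0].round(3))
plan((.474,.05,.15),yawR(71.7),13,(.199,.619,.223))
plan((.474,.05,.013),yawR(71.7),3,(.474,.05,.15),yawR(71.7))
E
```

```text
coneR [ 0.594 -0.178  0.003]
coneL [0.606 0.153 0.003]
box1 [0.772 0.021 0.003]
box2 [ 0.769 -0.157  0.003]
box0 [0.777 0.194 0.003]
-3.35 -3.52 0.57 -0.000 0.000 0.001 -1; -3.35 -3.52 0.57 -0.000 0.000 0.001 -1; -3.36 -3.52 0.56 -0.000 0.000 0.001 -1; -3.36 -3.51 0.56 -0.000 0.000 0.001 -1; -3.36 -3.51 0.56 -0.000 0.000 0.001 -1
-3.36 -3.51 0.56 -0.000 0.000 0.001 -1; -3.37 -3.51 0.56 -0.000 0.000 0.001 -1; -3.37 -3.50 0.56 -0.000 0.000 0.001 -1; -3.37 -3.50 0.56 -0.000 0.000 0.001 -1; -3.37 -3.50 0.56 -0.000 0.000 0.001 -1
-3.38 -3.50 0.56 -0.000 0.000 0.001 -1; -3.38 -3.50 0.56 -0.000 0.000 0.001 -1; -3.38 -3.49 0.56 -0.000 0.000 0.001 -1
step mm 48.93631896260146 deg 0.03840966558106445
0.00 0.00 4.57 0.000 0.000 0.000 -1; 0.00 0.00 4.57 0.000 0.000 0.000 -1; 0.00 0.00 4.57 0.000 0.000 0.000 -1
step mm 45.666666666666664 deg 0.0
```

>>> {"method": "jog_arm", "body": {
  "rows": "-3.36 -3.5 0.56 0 0 0 -1; -3.36 -3.5 0.56 0 0 0 -1; -3.36 -3.5 0.56 0 0 0 -1; -3.36 -3.5 0.56 0 0 0 -1; -3.36 -3.5 0.56 0 0 0 -1",
  "force": 40
}}

```text
time: 0.82
position: [0.3058, 0.3993, 0.1944]
tool_rot: [0.486, 3.104, 0.0]
ft_force: [0.9, -0.4, 0.1]
grip_width: 0.996
grip_force: 0.0
```

>>> {"method": "jog_arm", "body": {
  "rows": "-3.36 -3.5 0.56 0 0 0 -1; -3.36 -3.5 0.56 0 0 0 -1; -3.36 -3.5 0.56 0 0 0 -1; -3.36 -3.5 0.56 0 0 0 -1; -3.36 -3.5 0.56 0 0 0 -1"
}}

```text
time: 1.45
position: [0.4122, 0.1814, 0.1665]
tool_rot: [0.486, 3.103, 0.001]
ft_force: [1.4, 0.7, 0.4]
grip_width: 0.999
grip_force: 0.0
```

>>> {"method": "jog_arm", "body": {
  "rows": "-3.36 -3.5 0.56 0 0 0 -1; -3.36 -3.5 0.56 0 0 0 -1; -3.36 -3.5 0.56 0 0 0 -1; 0 0 0 0 0 0 -1; 0 0 0 0 0 0 -1"
}}

```text
time: 2.08
position: [0.4752, 0.0526, 0.1496]
tool_rot: [-0.486, -3.103, -0.001]
ft_force: [-1.1, 0.6, 0.5]
grip_width: 0.999
grip_force: 0.0
```

```bash
python3 - <<'E'
from h import *
show(); plan((.474,.05,.013),yawR(71.7),5)
E
```

```text
t 2.075 p [0.4752 0.0526 0.1496] yaw_y 72.2 z [-0.001  0.    -1.   ] q [-0.64 -0.01  0.48  1.97  0.    1.17  1.1 ] F [-1.14  0.56  0.46] T [ 0.055  0.008 -0.016] Ttool [-0.049  0.025  0.016] g 0.999 0.0
0.01 -0.06 2.73 0.000 -0.000 0.002 -1; 0.01 -0.06 2.73 0.000 -0.000 0.002 -1; 0.01 -0.06 2.73 0.000 -0.000 0.002 -1; 0.01 -0.06 2.73 0.000 -0.000 0.002 -1; 0.01 -0.06 2.73 0.000 -0.000 0.002 -1
step mm 27.328929781597633 deg 0.09854125272722213
```

>>> {"method": "jog_arm", "body": {
  "rows": "0 -0.1 3.4 0 0 0 -1; 0 -0.1 3.4 0 0 0 -1; 0 -0.1 3.4 0 0 0 -1; 0 0 3.4 0 0 0 -1; 0 0 0 0 0 0 1"
}}

```text
time: 2.7
position: [0.4718, 0.0503, 0.0118]
tool_rot: [-0.482, -3.099, 0.003]
ft_force: [0.5, 0.2, 0.7]
grip_width: 0.947
grip_force: 0.0
```

>>> {"method": "jog_arm", "body": {
  "rows": "0 0 0 0 0 0 1; 0 0 0 0 0 0 1; 0 0 0 0 0 0 1; 0 0 0 0 0 0 1; 0 0 0 0 0 0 1"
}}

```text
time: 3.32
position: [0.4753, 0.0495, 0.0146]
tool_rot: [0.486, 3.103, 0.001]
ft_force: [-1.8, 0.3, 5.8]
grip_width: 0.569
grip_force: 40.0
```

```bash
python3 -c "
from h import *
show()"
```

```text
t 3.325 p [0.4753 0.0495 0.0146] yaw_y 72.2 z [ 0.001  0.001 -1.   ] q [-0.61  0.18  0.48  2.1  -0.11  0.88  1.2 ] F [-1.83  0.31  5.79] T [-0.023  0.257 -0.03 ] Ttool [0.101 0.237 0.03 ] g 0.569 40.0
```

Gripped: 0.569 × 87 mm ≈ 49.5 mm, as it should be. Lift, then rock about tool y.

>>> {"method": "jog_arm", "body": {
  "rows": "0 0 -4 0 0 0 1; 0 0 -5 0 0 0 1; 0 0 -5 0 0 0 1; 0 0 -5 0 0 0 1; 0 0 -2 0 0 0 1"
}}

```text
time: 3.95
position: [0.4754, 0.0492, 0.2262]
tool_rot: [0.486, 3.101, 0.003]
ft_force: [0.4, 0.6, -4.7]
grip_width: 0.572
grip_force: 40.0
```

>>> {"method": "jog_arm", "body": {
  "rows": "0 0 0 0 0.15 0 1; 0 0 0 0 0.15 0 1; 0 0 0 0 0.15 0 1; 0 0 0 0 0.1 0 1; 0 0 0 0 0 0 1"
}}

```text
time: 4.58
position: [0.475, 0.0483, 0.2207]
tool_rot: [-0.405, -2.561, -0.109]
ft_force: [-0.2, -0.2, -4.5]
grip_width: 0.57
grip_force: 40.0
```

>>> {"method": "jog_arm", "body": {
  "rows": "0 0 0 0 0 0 1; 0 0 0 0 0 0 1; 0 0 0 0 0 0 1; 0 0 0 0 0 0 1"
}}

```text
time: 5.08
position: [0.4745, 0.0495, 0.2244]
tool_rot: [-0.401, -2.566, -0.114]
ft_force: [-0.3, 0.4, -3.6]
grip_width: 0.574
grip_force: 40.0
```

```bash
python3 -c "
from h import *
show()"
```

```text
t 5.075 p [0.4745 0.0495 0.2244] yaw_y 72.2 z [-0.496  0.16  -0.853] q [-0.48  0.4   0.59  1.52 -0.32  1.83  1.4 ] F [-0.34  0.36 -3.63] T [-0.333 -1.014  0.01 ] Ttool [ 0.012 -1.067 -0.005] g 0.574 40.0
```

>>> {"method": "jog_arm", "body": {
  "rows": "0 0 0 0 -0.14 0 1; 0 0 0 0 -0.14 0 1; 0 0 0 0 -0.14 0 1; 0 0 0 0 -0.13 0 1; 0 0 0 0 0 0 1"
}}

```text
time: 5.7
position: [0.4722, 0.0505, 0.2244]
tool_rot: [-0.481, -3.103, -0.005]
ft_force: [0.1, -0.5, -3.6]
grip_width: 0.572
grip_force: 40.0
```

>>> {"method": "jog_arm", "body": {
  "rows": "0 0 0 0 0 0 1; 0 0 0 0 0 0 1; 0 0 0 0 0 0 1"
}}

```text
time: 6.08
position: [0.4751, 0.0486, 0.2233]
tool_rot: [-0.488, -3.102, 0.002]
ft_force: [-0.0, -1.1, -4.1]
grip_width: 0.569
grip_force: 40.0
```

```bash
python3 -c "
from h import *
show()"
```

```text
t 6.075 p [0.4751 0.0486 0.2233] yaw_y 72.1 z [-0.001 -0.001 -1.   ] q [-0.73 -0.07  0.55  1.88  0.04  1.33  1.07] F [-0.01 -1.06 -4.11] T [0.021 0.022 0.055] Ttool [-0.013  0.027 -0.055] g 0.569 40.0
```

>>> {"method": "jog_arm", "body": {
  "rows": "0 0 0 0 -0.15 0 1; 0 0 0 0 -0.15 0 1; 0 0 0 0 -0.15 0 1; 0 0 0 0 -0.1 0 1; 0 0 0 0 0 0 1"
}}

```text
time: 6.7
position: [0.4875, 0.0519, 0.224]
tool_rot: [0.431, 2.683, -0.094]
ft_force: [0.2, -0.5, -3.5]
grip_width: 0.57
grip_force: 40.0
```

>>> {"method": "jog_arm", "body": {
  "rows": "0 0 0 0 0 0 1; 0 0 0 0 0 0 1; 0 0 0 0 0 0 1; 0 0 0 0 0 0 1"
}}

```text
time: 7.2
position: [0.4884, 0.0548, 0.2255]
tool_rot: [0.424, 2.681, -0.088]
ft_force: [1.2, 0.2, -4.0]
grip_width: 0.57
grip_force: 40.0
```

```bash
python3 -c "
from h import *
show()"
```

```text
t 7.2 p [0.4884 0.0548 0.2255] yaw_y 72.1 z [ 0.398 -0.125 -0.909] q [-0.3  -0.3  -0.05  2.14  0.29  0.97  0.78] F [ 1.23  0.16 -3.95] T [0.255 0.754 0.024] Ttool [-0.018  0.796 -0.015] g 0.57 40.0
```

>>> {"method": "jog_arm", "body": {
  "rows": "0 0 0 0 0.14 0 1; 0 0 0 0 0.14 0 1; 0 0 0 0 0.14 0 1; 0 0 0 0 0.13 0 1; 0 0 0 0 0 0 1"
}}

```text
time: 7.82
position: [0.4903, 0.0529, 0.2243]
tool_rot: [-0.477, -2.986, -0.03]
ft_force: [-0.5, 0.5, -3.4]
grip_width: 0.571
grip_force: 40.0
```

>>> {"method": "jog_arm", "body": {
  "rows": "0 0 0 0 0 0 1; 0 0 0 0 0 0 1; 0 0 0 0 0 0 1"
}}

```text
time: 8.2
position: [0.488, 0.0544, 0.2261]
tool_rot: [-0.472, -2.989, -0.034]
ft_force: [0.2, -0.2, -2.9]
grip_width: 0.569
grip_force: 40.0
```

```bash
python3 -c "
from h import *
show()"
```

```text
t 8.2 p [0.488  0.0544 0.2261] yaw_y 72.0 z [-0.11   0.04  -0.993] q [-0.27  0.06  0.15  1.75 -0.06  1.43  1.15] F [ 0.17 -0.23 -2.9 ] T [-0.095 -0.259  0.055] Ttool [ 0.017 -0.276 -0.054] g 0.569 40.0
```

```bash
cat >> h.py <<'E'
def avg(n=10):
    T=[];F=[];S=[]
    for _ in range(n):
        imaging.get_image("top"); s=ctrl.get_state(); M=rot(s["tool_rot"]); T.append(M.T@s["torque"]); F.append(s["ft_force"]); S.append(M[2,0]); 
    T=np.array(T); print("t",s["time"],"p",s["position"].round(3),"q",s["joint_positions"].round(2),"Ty %.4f +- %.4f"%(T[:,1].mean(),T[:,1].std()/n**.5),"sin tilt %.4f"%np.mean(S),"F",np.mean(F,0).round(2))
E
```

>>> {"method": "jog_arm", "body": {
  "rows": "-2 0 0 0 -0.117 0 1; -2 0 0 0 0 0 1; 0 0 0 0 0 0 1; 0 0 0 0 0 0 1"
}}

```text
time: 8.7
position: [0.5256, 0.042, 0.2231]
tool_rot: [-0.492, -3.1, -0.006]
ft_force: [0.5, -0.5, -4.0]
grip_width: 0.57
grip_force: 40.0
```

```bash
python3 -c "
from h import *
avg()"
```

```text
t 9.2 p [0.526 0.042 0.223] q [-0.27  0.06  0.15  1.76 -0.01  1.33  1.14] Ty -0.0208 +- 0.0042 sin tilt 0.0025 F [-0.13  0.27 -3.79]
```

>>> {"method": "jog_arm", "body": {
  "rows": "0 0 0 0 0.14 0 1; 0 0 0 0 0.14 0 1; 0 0 0 0 0.14 0 1; 0 0 0 0 0.13 0 1; 0 0 0 0 0 0 1"
}}

```text
time: 9.82
position: [0.5273, 0.0405, 0.2193]
tool_rot: [-0.408, -2.559, -0.116]
ft_force: [0.2, -0.1, -3.7]
grip_width: 0.574
grip_force: 40.0
```

>>> {"method": "jog_arm", "body": {
  "rows": "0 0 0 0 0 0 1; 0 0 0 0 -0.14 0 1; 0 0 0 0 -0.14 0 1; 0 0 0 0 -0.14 0 1; 0 0 0 0 -0.13 0 1"
}}

```text
time: 10.45
position: [0.5257, 0.0425, 0.2257]
tool_rot: [0.489, 3.096, 0.009]
ft_force: [0.4, 0.7, -3.5]
grip_width: 0.566
grip_force: 40.0
```

>>> {"method": "jog_arm", "body": {
  "rows": "0 0 0 0 0 0 1; 0 0 0 0 0 0 1; 0 0 0 0 0 0 1"
}}

```text
time: 10.82
position: [0.5269, 0.0412, 0.2232]
tool_rot: [-0.494, -3.1, -0.005]
ft_force: [-0.5, 0.1, -4.5]
grip_width: 0.572
grip_force: 40.0
```

```bash
python3 -c "
from h import *
avg()"
```

```text
t 11.325 p [0.526 0.042 0.223] q [-0.3   0.06  0.18  1.76 -0.02  1.33  1.14] Ty -0.0092 +- 0.0048 sin tilt 0.0031 F [ 0.18  0.25 -3.72]
```

Ty at level is −0.021 after one dip and −0.009 after the other. A loose ball would shift it by about 0.12, so this tin is silent. It goes to the far half of the tray.

```bash
python3 - <<'E'
from h import *
plan((.462,.360,.18),yawR(99.6),7,c=1)
E
```

```text
2.28 4.04 0.63 0.001 -0.000 -0.069 1; 2.00 4.19 0.63 0.001 -0.000 -0.069 1; 1.70 4.31 0.63 0.001 -0.000 -0.069 1; 1.40 4.42 0.62 0.001 -0.000 -0.069 1; 1.10 4.51 0.62 0.001 -0.000 -0.069 1
0.78 4.57 0.62 0.001 -0.000 -0.069 1; 0.47 4.62 0.61 0.001 -0.000 -0.069 1
step mm 46.80548542808374 deg 3.947996134126169
```

>>> {"method": "jog_arm", "body": {
  "rows": "2.28 4.04 0.63 0 0 -0.069 1; 2 4.19 0.63 0 0 -0.069 1; 1.7 4.31 0.63 0 0 -0.069 1; 1.4 4.42 0.62 0 0 -0.069 1; 1.1 4.51 0.62 0 0 -0.069 1"
}}

```text
time: 11.95
position: [0.48, 0.2705, 0.1926]
tool_rot: [0.051, -3.14, -0.006]
ft_force: [0.1, -0.1, -4.5]
grip_width: 0.575
grip_force: 40.0
```

>>> {"method": "jog_arm", "body": {
  "rows": "0.78 4.57 0.62 0 0 -0.069 1; 0.47 4.62 0.61 0 0 -0.069 1; 0 0 4 0 0 0 1; 0 0 4 0 0 0 1; 0 0 4 0 0 0 1"
}}

```text
time: 12.58
position: [0.4618, 0.3607, 0.0596]
tool_rot: [0.264, -3.13, -0.006]
ft_force: [-0.2, 0.5, -3.9]
grip_width: 0.57
grip_force: 40.0
```

>>> {"method": "jog_arm", "body": {
  "rows": "0 0 0 0 0 0 1; 0 0 0 0 0 0 1; 0 0 0 0 0 0 1"
}}

```text
time: 12.95
position: [0.4631, 0.3617, 0.0631]
tool_rot: [-0.264, 3.128, 0.01]
ft_force: [0.5, 0.5, -3.3]
grip_width: 0.572
grip_force: 40.0
```

```bash
python3 -c "
from h import *
show()
plan((.462,.360,.024),yawR(99.6),2,c=1)"
```

```text
t 12.95 p [0.4631 0.3617 0.0631] yaw_y 99.6 z [ 0.002  0.006 -1.   ] q [-0.62  0.32 -0.1   1.79  0.03  1.03  1.01] F [ 0.51  0.45 -3.33] T [ 0.014  0.032 -0.035] Ttool [-0.019  0.029  0.035] g 0.572 40.0
0.08 -0.09 1.96 0.003 0.002 0.000 1; 0.07 -0.08 1.96 0.003 0.002 0.000 1
step mm 19.601425593658664 deg 0.19243858849012688
```

>>> {"method": "jog_arm", "body": {
  "rows": "0 -0.1 2 0 0 0 1; 0 0 1.5 0 0 0 1; 0 0 0.4 0 0 0 1; 0 0 0 0 0 0 1"
}}

```text
time: 13.45
position: [0.4622, 0.36, 0.0222]
tool_rot: [0.264, -3.13, -0.007]
ft_force: [-0.7, 0.8, -3.0]
grip_width: 0.574
grip_force: 40.0
```

>>> {"method": "jog_arm", "body": {
  "rows": "0 0 0 0 0 0 -0.55; 0 0 0 0 0 0 -0.55; 0 0 0 0 0 0 -0.55; 0 0 -1 0 0 0 -0.55; 0 0 -5 0 0 0 -0.55"
}}

```text
time: 14.08
position: [0.4599, 0.3578, 0.0798]
tool_rot: [0.264, -3.124, -0.0]
ft_force: [0.6, 0.8, 0.2]
grip_width: 0.774
grip_force: 0.0
```

>>> {"method": "jog_arm", "body": {
  "rows": "0 0 -5 0 0 0 -1; 0 0 -5 0 0 0 -1; 0 0 0 0 0 0 -1"
}}

```text
time: 14.45
position: [0.4645, 0.3612, 0.1878]
tool_rot: [-0.263, 3.123, 0.015]
ft_force: [-0.5, 0.4, -0.4]
grip_width: 0.975
grip_force: 0.0
```

```bash
python3 - <<'E'
from h import *
show()
d=imaging.get_image("side"); cv2.imwrite("pics/side1.png",d["img"])
# T1: grip 12 mm towards the tail; lid yaw 33.7 ; high pass over cones
c=np.array([.6555,.0375]); a=np.radians(33.7); g=c-.012*np.array([np.cos(a),np.sin(a)]); print("g",g)
for yy in (123.7,-56.3): plan((*g,.21),yawR(yy),10)
E
```

```text
t 14.45 p [0.4645 0.3612 0.1878] yaw_y 99.6 z [ 0.007  0.01  -1.   ] q [-0.62  0.2  -0.1   1.67  0.02  1.26  1.02] F [-0.46  0.41 -0.43] T [ 0.056  0.036 -0.004] Ttool [-0.061  0.026  0.004] g 0.975 0.0
g [0.64551655 0.03084187]
-1.25 -3.55 -0.27 0.001 0.001 -0.042 -1; -1.10 -3.60 -0.27 0.001 0.001 -0.042 -1; -0.94 -3.64 -0.27 0.001 0.001 -0.042 -1; -0.79 -3.68 -0.27 0.001 0.001 -0.042 -1; -0.64 -3.71 -0.26 0.001 0.001 -0.042 -1
-0.48 -3.73 -0.26 0.001 0.001 -0.042 -1; -0.32 -3.75 -0.26 0.001 0.001 -0.042 -1; -0.16 -3.76 -0.26 0.001 0.001 -0.042 -1; -0.01 -3.76 -0.26 0.001 0.001 -0.042 -1; 0.15 -3.76 -0.25 0.001 0.001 -0.042 -1
step mm 37.721538574747235 deg 2.406241848151314
-1.25 -3.55 -0.27 0.001 -0.001 0.272 -1; -2.16 -3.08 -0.27 0.001 -0.001 0.272 -1; -2.91 -2.39 -0.26 0.001 -0.001 0.272 -1; -3.44 -1.52 -0.26 0.001 -0.001 0.272 -1; -3.72 -0.54 -0.25 0.001 -0.001 0.272 -1
-3.73 0.48 -0.25 0.001 -0.001 0.272 -1; -3.47 1.47 -0.25 0.001 -0.001 0.272 -1; -2.95 2.34 -0.25 0.001 -0.001 0.272 -1; -2.21 3.05 -0.25 0.001 -0.001 0.272 -1; -1.31 3.53 -0.25 0.001 -0.001 0.272 -1
step mm 37.721538574747235 deg 15.594185628454479
```

View pics/side1.png

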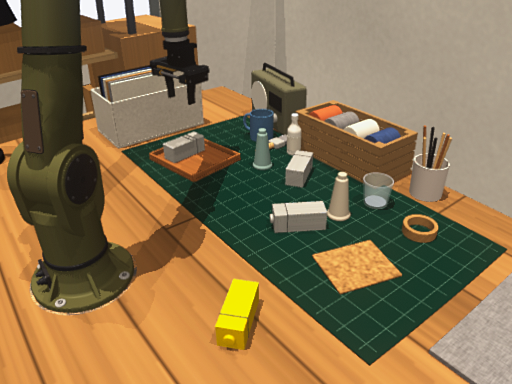

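The side view shows the first tin flat in the tray at (183,147), with everything else where it was. Next is the far tin.

>>> {"method": "jog_arm", "body": {
  "rows": "-1.25 -3.55 -0.3 0 0 -0.042 -1; -1.1 -3.6 -0.3 0 0 -0.042 -1; -0.94 -3.64 -0.3 0 0 -0.042 -1; -0.79 -3.68 -0.3 0 0 -0.042 -1; -0.64 -3.71 -0.3 0 0 -0.042 -1"
}}

```text
time: 15.12
position: [0.5529, 0.1931, 0.1945]
tool_rot: [0.592, -3.082, -0.005]
ft_force: [0.0, 0.5, 0.4]
grip_width: 1.002
grip_force: 0.0
```

>>> {"method": "jog_arm", "body": {
  "rows": "-0.48 -3.73 -0.3 0 0 -0.042 -1; -0.32 -3.75 -0.3 0 0 -0.042 -1; -0.16 -3.76 -0.3 0 0 -0.042 -1; 0 -3.76 -0.2 0 0 -0.042 -1; 0.15 -3.76 -0.2 0 0 -0.042 -1"
}}

```text
time: 15.75
position: [0.644, 0.0288, 0.2066]
tool_rot: [0.912, -3.003, -0.007]
ft_force: [-0.5, -0.4, -0.1]
grip_width: 1.002
grip_force: 0.0
```

>>> {"method": "jog_arm", "body": {
  "rows": "0 0 3 0 0 0 -1; 0 0 3 0 0 0 -1; 0 0 0 0 0 0 -1; 0 0 0 0 0 0 -1"
}}

```text
time: 16.25
position: [0.6445, 0.0302, 0.1487]
tool_rot: [-0.911, 3.007, 0.006]
ft_force: [0.1, -0.6, 0.0]
grip_width: 1.0
grip_force: 0.0
```

```bash
python3 - <<'E'
from h import *
show()
d=imaging.get_image("top"); im=d["img"]
plan((.6455,.0308,.018),yawR(123.7),5)
cv2.imwrite("pics/top2.png",cv2.resize(im[90:250,120:330],None,fx=3.6,fy=3.6))
E
```

```text
t 16.25 p [0.6445 0.0302 0.1487] yaw_y 123.7 z [-0.001  0.004 -1.   ] q [-0.16  0.35  0.1   1.56 -0.04  1.23  2.1 ] F [ 0.13 -0.55  0.03] T [ 0.027  0.018 -0.03 ] Ttool [-0.032  0.     0.03 ] g 1.0 0.0
-0.01 -0.00 2.63 0.001 0.000 0.000 -1; -0.01 -0.00 2.63 0.001 0.000 0.000 -1; -0.01 -0.00 2.63 0.001 0.000 0.000 -1; -0.01 -0.00 2.63 0.001 0.000 0.000 -1; -0.01 0.00 2.63 0.001 0.000 0.000 -1
step mm 26.287160438250563 deg 0.044240757716594366
```

View pics/top2.png

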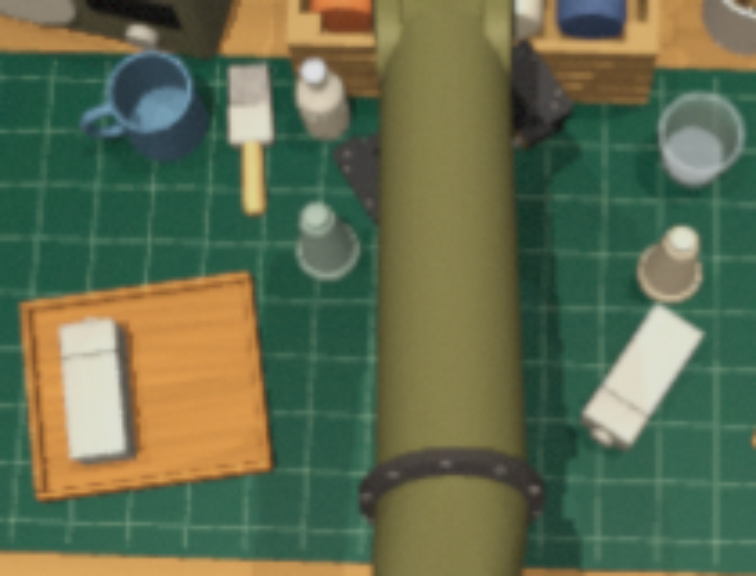

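The top view shows the silent tin lying in the tray at crop (95,390). The gripper body clears cone_l at crop (327,245). Going down.

>>> {"method": "jog_arm", "body": {
  "rows": "0 0 3 0 0 0 -1; 0 0 3 0 0 0 -1; 0 0 3 0 0 0 -1; 0 0 2.5 0 0 0 -1; 0 0 1.6 0 0 0 -1"
}}

```text
time: 16.92
position: [0.6446, 0.0308, 0.0173]
tool_rot: [-0.911, 3.006, 0.006]
ft_force: [0.1, -0.3, -0.1]
grip_width: 1.001
grip_force: 0.0
```

>>> {"method": "jog_arm", "body": {
  "rows": "0 0 0 0 0 0 1; 0 0 0 0 0 0 1; 0 0 0 0 0 0 1; 0 0 0 0 0 0 1; 0 0 0 0 0 0 1"
}}

```text
time: 17.55
position: [0.6445, 0.0308, 0.0179]
tool_rot: [-0.911, 3.006, 0.006]
ft_force: [0.5, -0.1, 1.7]
grip_width: 0.571
grip_force: 39.9
```

```bash
python3 - <<'E'
from h import *
show()
plan((.56,.02,.24),yawR(123.7),3,(.645,.03,.19),yawR(123.7),1)
E
```

```text
t 17.55 p [0.6445 0.0308 0.0179] yaw_y 123.7 z [-0.     0.004 -1.   ] q [-0.16  0.48  0.09  1.67 -0.05  1.    2.11] F [ 0.5  -0.12  1.72] T [ 0.096  0.162 -0.004] Ttool [-0.17   0.082  0.004] g 0.571 39.9
2.54 1.29 -1.67 0.000 0.000 0.000 1; 2.54 1.29 -1.67 0.000 0.000 0.000 1; 2.54 1.29 -1.67 0.000 0.000 0.000 1
step mm 33.04037933599834 deg 0.0
```

>>> {"method": "jog_arm", "body": {
  "rows": "0 0 -3 0 0 0 1; 0 0 -5 0 0 0 1; 0 0 -5 0 0 0 1; 0 0 -5 0 0 0 1; 2.5 1.3 -1.7 0 0 0 1"
}}

```text
time: 18.18
position: [0.6184, 0.027, 0.2173]
tool_rot: [-0.91, 3.002, 0.004]
ft_force: [-1.2, -1.3, -3.1]
grip_width: 0.574
grip_force: 39.9
```

>>> {"method": "jog_arm", "body": {
  "rows": "2.5 1.3 -1.7 0 0 0 1; 2.5 1.3 -1.7 0 0 0 1; 0 0 0 0 0 0 1; 0 0 0 0 0.14 0 1; 0 0 0 0 0.14 0 1"
}}

```text
time: 18.8
position: [0.5606, 0.0203, 0.2481]
tool_rot: [0.831, -2.745, 0.113]
ft_force: [-0.7, 1.0, -3.4]
grip_width: 0.57
grip_force: 39.9
```

>>> {"method": "jog_arm", "body": {
  "rows": "0 0 0 0 0.14 0 1; 0 0 0 0 0.13 0 1; 0 0 0 0 0 0 1; 0 0 0 0 0 0 1; 0 0 0 0 0 0 1"
}}

```text
time: 19.42
position: [0.5604, 0.0196, 0.2498]
tool_rot: [0.756, -2.499, 0.208]
ft_force: [-0.0, -0.1, -2.8]
grip_width: 0.574
grip_force: 39.9
```

>>> {"method": "jog_arm", "body": {
  "rows": "0 0 0 0 -0.14 0 1; 0 0 0 0 -0.14 0 1; 0 0 0 0 -0.14 0 1; 0 0 0 0 -0.13 0 1; 0 0 0 0 0 0 1"
}}

```text
time: 20.05
position: [0.5583, 0.0173, 0.2508]
tool_rot: [-0.903, 3.006, 0.004]
ft_force: [0.8, -0.2, -3.5]
grip_width: 0.573
grip_force: 39.9
```

>>> {"method": "jog_arm", "body": {
  "rows": "0 0 0 0 0 0 1; 0 0 0 0 0 0 1"
}}

```text
time: 20.3
position: [0.5609, 0.0216, 0.2481]
tool_rot: [0.913, -3.005, -0.006]
ft_force: [0.5, 0.2, -3.9]
grip_width: 0.571
grip_force: 39.9
```

```bash
python3 -c "
from h import *
avg()"
```

```text
t 20.8 p [0.56  0.021 0.248] q [-0.16  0.12  0.08  1.64 -0.01  1.38  2.09] Ty 0.0419 +- 0.0084 sin tilt -0.0001 F [-0.25 -0.07 -3.36]
```

>>> {"method": "jog_arm", "body": {
  "rows": "0 0 0 0 -0.14 0 1; 0 0 0 0 -0.14 0 1; 0 0 0 0 -0.14 0 1; 0 0 0 0 -0.13 0 1; 0 0 0 0 0 0 1"
}}

```text
time: 21.42
position: [0.5578, 0.0189, 0.2465]
tool_rot: [-0.751, 2.5, 0.219]
ft_force: [-0.6, -0.2, -3.3]
grip_width: 0.567
grip_force: 39.9
```

>>> {"method": "jog_arm", "body": {
  "rows": "0 0 0 0 0 0 1; 0 0 0 0 0 0 1"
}}

```text
time: 21.68
position: [0.5615, 0.0215, 0.2492]
tool_rot: [-0.758, 2.495, 0.217]
ft_force: [-0.4, -0.1, -3.7]
grip_width: 0.577
grip_force: 39.9
```

>>> {"method": "jog_arm", "body": {
  "rows": "0 0 0 0 0.14 0 1; 0 0 0 0 0.14 0 1; 0 0 0 0 0.14 0 1; 0 0 0 0 0.13 0 1; 0 0 0 0 0 0 1"
}}

```text
time: 22.3
position: [0.5627, 0.0241, 0.2474]
tool_rot: [0.918, -3.004, -0.008]
ft_force: [-0.4, 0.7, -3.9]
grip_width: 0.571
grip_force: 39.9
```

>>> {"method": "jog_arm", "body": {
  "rows": "0 0 0 0 0 0 1; 0 0 0 0 0 0 1"
}}

```text
time: 22.55
position: [0.56, 0.0196, 0.2487]
tool_rot: [-0.908, 3.006, 0.006]
ft_force: [0.0, -0.1, -3.1]
grip_width: 0.572
grip_force: 39.9
```

```bash
python3 -c "
from h import *
avg()
show()
p=ctrl.get_state()['position']
plan((.476,.275,.18),yawR(99.6),7,c=1)"
```

```text
t 23.05 p [0.56  0.021 0.248] q [-0.12  0.12  0.05  1.64 -0.01  1.38  2.08] Ty 0.0503 +- 0.0078 sin tilt -0.0019 F [-0.35 -0.02 -3.34]
t 23.05 p [0.5604 0.0205 0.2484] yaw_y 123.7 z [-0.001  0.004 -1.   ] q [-0.12  0.12  0.05  1.64 -0.01  1.38  2.08] F [ 0.01  0.43 -3.91] T [0.044 0.136 0.009] Ttool [-0.112  0.089 -0.008] g 0.571 39.9
-1.01 3.69 0.99 0.001 0.000 0.060 1; -0.79 3.74 0.99 0.001 0.000 0.060 1; -0.56 3.79 0.99 0.001 0.000 0.060 1; -0.33 3.81 0.99 0.001 0.000 0.060 1; -0.11 3.83 0.98 0.001 0.000 0.060 1
0.12 3.83 0.98 0.001 0.000 0.060 1; 0.35 3.81 0.98 0.001 0.000 0.060 1
step mm 39.528269686843295 deg 3.4431135405022104
```

Level readings are 0.042 and 0.050 N m, so this tin is silent too. It goes in the tray beside the first one.

>>> {"method": "jog_arm", "body": {
  "rows": "-0.84 3.69 0.9 0 0 0.06 1; -0.6 3.74 0.9 0 0 0.06 1; -0.4 3.79 0.9 0 0 0.06 1; -0.16 3.81 0.9 0 0 0.06 1; 0.06 3.83 1 0 0 0.06 1"
}}

```text
time: 23.68
position: [0.4919, 0.1996, 0.203]
tool_rot: [0.448, -3.109, -0.006]
ft_force: [0.5, 0.3, -3.5]
grip_width: 0.569
grip_force: 39.9
```

>>> {"method": "jog_arm", "body": {
  "rows": "0.3 3.83 1 0 0 0.06 1; 0.5 3.81 1 0 0 0.06 1; 0 0 4 0 0 0 1; 0 0 4 0 0 0 1; 0 0 3 0 0 0 1"
}}

```text
time: 24.3
position: [0.4643, 0.2705, 0.0717]
tool_rot: [0.264, -3.128, -0.005]
ft_force: [0.3, -0.1, -2.9]
grip_width: 0.57
grip_force: 39.9
```

>>> {"method": "jog_arm", "body": {
  "rows": "0 0 0 0 0 0 1; 0 0 0 0 0 0 1"
}}

```text
time: 24.55
position: [0.4659, 0.2714, 0.0747]
tool_rot: [-0.264, 3.129, 0.008]
ft_force: [-0.5, -0.5, -3.7]
grip_width: 0.572
grip_force: 39.9
```

```bash
python3 - <<'E'
from h import *
show()
plan((.464,.273,.026),yawR(99.6),3,c=1)
E
```

```text
t 24.55 p [0.4659 0.2714 0.0747] yaw_y 99.6 z [ 0.001  0.005 -1.   ] q [-0.43  0.22 -0.16  1.9   0.04  1.03  1.13] F [-0.47 -0.47 -3.7 ] T [0.066 0.067 0.012] Ttool [-0.076  0.055 -0.011] g 0.572 39.9
0.06 0.06 1.62 0.002 0.000 0.000 1; 0.06 0.06 1.62 0.002 0.000 0.000 1; 0.05 0.06 1.62 0.002 0.000 0.000 1
step mm 16.266774778794762 deg 0.09496355660452106
```

>>> {"method": "jog_arm", "body": {
  "rows": "0.1 0.1 2 0 0 0 1; 0.1 0.1 2 0 0 0 1; 0 0 0.7 0 0 0 1; 0 0 0.3 0 0 0 1; 0 0 0 0 0 0 1"
}}

```text
time: 25.18
position: [0.4637, 0.2731, 0.0248]
tool_rot: [-0.264, 3.129, 0.007]
ft_force: [-1.0, 0.0, 0.2]
grip_width: 0.571
grip_force: 39.9
```

>>> {"method": "jog_arm", "body": {
  "rows": "0 0 0 0 0 0 -0.55; 0 0 0 0 0 0 -0.55; 0 0 0 0 0 0 -0.55; 0 0 -1 0 0 0 -0.55; 0 0 -5 0 0 0 -0.55"
}}

```text
time: 25.8
position: [0.4604, 0.2709, 0.0816]
tool_rot: [0.264, -3.123, -0.001]
ft_force: [0.8, 0.1, -0.3]
grip_width: 0.775
grip_force: 0.0
```

>>> {"method": "jog_arm", "body": {
  "rows": "0 0 -5 0 0 0 -1; 0 0 -5 0 0 0 -1; 0 0 0 0 0 0 -1"
}}

```text
time: 26.18
position: [0.4655, 0.2737, 0.189]
tool_rot: [-0.263, 3.122, 0.013]
ft_force: [-0.2, -0.2, -0.5]
grip_width: 0.972
grip_force: 0.0
```

```bash
python3 - <<'E'
from h import *
show()
M=yawR(57.6,-25); T=np.array([.4878,-.1465,.0158]); S=T-.12*M[:,2]; print(M[:,2],S)
plan((*S[:2],.15),M,9)
plan(T,M,4,(*S[:2],.15),M)
E
```

```text
t 26.175 p [0.4655 0.2737 0.189 ] yaw_y 99.6 z [ 0.008  0.009 -1.   ] q [-0.43  0.11 -0.16  1.78  0.01  1.25  1.15] F [-0.21 -0.18 -0.5 ] T [ 0.094  0.007 -0.057] Ttool [-0.093 -0.009  0.058] g 0.972 0.0
[ 0.3568284  -0.22645019 -0.90630779] [ 0.44498059 -0.11932598  0.12455693]
0.96 -4.27 0.39 0.019 -0.046 0.080 -1; 0.63 -4.33 0.44 0.019 -0.046 0.080 -1; 0.31 -4.36 0.50 0.019 -0.046 0.080 -1; -0.02 -4.36 0.57 0.019 -0.046 0.080 -1; -0.33 -4.33 0.67 0.019 -0.046 0.080 -1
-0.65 -4.28 0.77 0.019 -0.046 0.080 -1; -0.95 -4.20 0.89 0.019 -0.046 0.080 -1; -1.24 -4.09 1.01 0.019 -0.046 0.080 -1; -1.51 -3.96 1.15 0.019 -0.046 0.080 -1
step mm 43.94597613488553 deg 5.383691649370515
0.27 0.00 3.58 0.000 0.000 0.000 -1; 0.27 0.00 3.58 0.000 0.000 0.000 -1; 0.27 0.00 3.58 0.000 0.000 0.000 -1; 0.27 0.00 3.58 0.000 0.000 0.000 -1
step mm 35.865694969441996 deg 0.0
```

>>> {"method": "jog_arm", "body": {
  "rows": "0.96 -4.27 0.39 0.019 -0.046 0.08 -1; 0.63 -4.33 0.44 0.019 -0.046 0.08 -1; 0.31 -4.36 0.5 0.019 -0.046 0.08 -1; 0 -4.36 0.57 0.019 -0.046 0.08 -1; -0.33 -4.33 0.67 0.019 -0.046 0.08 -1",
  "force": 50
}}

```text
time: 26.8
position: [0.4503, 0.0519, 0.1623]
tool_rot: [0.343, 2.885, -0.105]
ft_force: [0.1, 0.1, 0.1]
grip_width: 0.999
grip_force: 0.0
```

>>> {"method": "jog_arm", "body": {
  "rows": "-0.65 -4.28 0.77 0.019 -0.046 0.08 -1; -0.95 -4.2 0.89 0.019 -0.046 0.08 -1; -1.24 -4.09 1.01 0.019 -0.046 0.08 -1; -1.5 -3.96 1.15 0.019 -0.046 0.08 -1; 0 0 0 0 0 0 -1"
}}

```text
time: 27.42
position: [0.4485, -0.1146, 0.1427]
tool_rot: [0.746, 2.635, -0.18]
ft_force: [-0.3, -0.2, 0.6]
grip_width: 1.001
grip_force: 0.0
```

```bash
python3 - <<'E'
from h import *
show()
M=yawR(57.6,-25); T=np.array([.4878,-.1465,.0158])
plan(T,M,4)
d=imaging.get_image("side"); cv2.imwrite("pics/side2.png",d["img"])
E
```

```text
t 27.425 p [ 0.4485 -0.1146  0.1427] yaw_y 58.2 z [ 0.337 -0.226 -0.914] q [ 0.21 -0.3  -0.16  2.31  0.23  0.79  0.92] F [-0.3  -0.21  0.63] T [0.298 0.433 0.001] Ttool [-0.026  0.525  0.001] g 1.001 0.0
0.14 -0.11 3.41 -0.003 -0.005 0.004 -1; 0.15 -0.12 3.41 -0.003 -0.005 0.004 -1; 0.17 -0.13 3.41 -0.003 -0.005 0.004 -1; 0.19 -0.14 3.41 -0.003 -0.005 0.004 -1
step mm 34.15024128654494 deg 0.3804101005819273
```

View pics/side2.png

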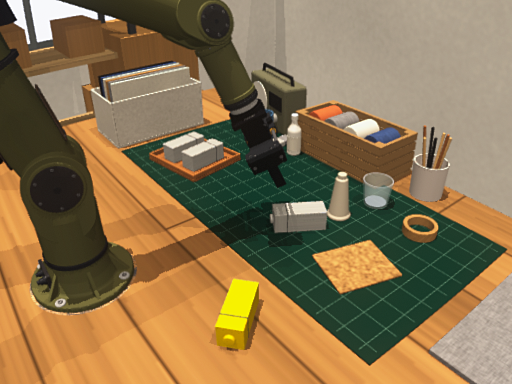

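The side view shows both silent tins side by side in the tray at (195,150). The gripper is tilted above the last tin at (300,217).

>>> {"method": "jog_arm", "body": {
  "rows": "0.15 -0.12 3.4 -0.003 -0.005 0.004 -1; 0.15 -0.12 3.4 -0.003 -0.005 0.004 -1; 0 0 0 0 0 0 -1"
}}

```text
time: 27.85
position: [0.469, -0.1261, 0.0785]
tool_rot: [0.741, 2.628, -0.17]
ft_force: [-0.1, -0.1, 0.7]
grip_width: 1.0
grip_force: 0.0
```

```bash
python3 - <<'E'
from h import *
show()
M=yawR(57.6,-25); T=np.array([.4878,-.1465,.0158])
plan(T,M,3)
E
```

```text
t 27.85 p [ 0.469  -0.1261  0.0785] yaw_y 58.4 z [ 0.347 -0.222 -0.911] q [ 0.23 -0.16 -0.17  2.34  0.31  0.6   0.85] F [-0.14 -0.09  0.72] T [ 0.227  0.456 -0.014] Ttool [ 0.045  0.508 -0.01 ] g 1.0 0.0
0.05 -0.24 2.27 -0.000 -0.004 0.005 -1; 0.06 -0.24 2.27 -0.000 -0.004 0.005 -1; 0.07 -0.24 2.27 -0.000 -0.004 0.005 -1
step mm 22.859100028515208 deg 0.37586434656117834
```

>>> {"method": "jog_arm", "body": {
  "rows": "0 -0.4 1 0 -0.004 0.005 -1; 0.1 -0.3 2.6 0 -0.004 0.005 -1; 0.1 0 3.2 0 -0.004 0.005 -1; 0 0 0 0 0 0 -1; 0 0 0 0 0 0 1"
}}

```text
time: 28.48
position: [0.4904, -0.1474, 0.0199]
tool_rot: [0.758, 2.602, -0.169]
ft_force: [0.6, 1.0, -0.6]
grip_width: 0.95
grip_force: 0.0
```

>>> {"method": "jog_arm", "body": {
  "rows": "0 0 0 0 0 0 1; 0 0 0 0 0 0 1; 0 0 0 0 0 0 1; 0 0 0 0 0 0 1; 0 0 0 0 0 0 1"
}}

```text
time: 29.1
position: [0.49, -0.1475, 0.0191]
tool_rot: [0.759, 2.603, -0.169]
ft_force: [-2.9, 2.3, 6.1]
grip_width: 0.571
grip_force: 50.0
```

```bash
python3 - <<'E'
from h import *
show()
s=ctrl.get_state(); M=rot(s["tool_rot"]); p=s["position"]
a=p+[0,0,.2]
plan(a,M,5,c=1)
plan((.52,-.26,.26),yawR(-30,-25),12,a,M,1)
E
```

```text
t 29.1 p [ 0.49   -0.1475  0.0191] yaw_y 57.5 z [ 0.362 -0.229 -0.904] q [ 0.28  0.01 -0.17  2.36  0.49  0.42  0.69] F [-2.9   2.31  6.13] T [0.374 0.498 0.034] Ttool [-0.058  0.62  -0.01 ] g 0.571 50.0
-1.71 0.00 -3.61 0.000 0.000 0.000 1; -1.71 0.00 -3.61 0.000 0.000 0.000 1; -1.71 0.00 -3.61 0.000 0.000 0.000 1; -1.71 0.00 -3.61 0.000 0.000 0.000 1; -1.71 0.00 -3.61 0.000 0.000 0.000 1
step mm 40.0 deg 0.0
-0.79 -0.66 -0.00 0.054 0.000 0.115 1; -0.86 -0.56 0.03 0.054 0.000 0.115 1; -0.92 -0.45 0.06 0.054 0.000 0.115 1; -0.97 -0.34 0.08 0.054 0.000 0.115 1; -1.00 -0.22 0.09 0.054 0.000 0.115 1
-1.02 -0.10 0.10 0.054 0.000 0.115 1; -1.02 0.02 0.10 0.054 0.000 0.115 1; -1.01 0.14 0.10 0.054 0.000 0.115 1; -0.99 0.26 0.09 0.054 0.000 0.115 1; -0.95 0.38 0.07 0.054 0.000 0.115 1
-0.90 0.49 0.05 0.054 0.000 0.115 1; -0.84 0.59 0.02 0.054 0.000 0.115 1
step mm 10.28287075988117 deg 7.293379004767867
```

>>> {"method": "jog_arm", "body": {
  "rows": "-1.1 0 -2.3 0 0 0 1; -1.71 0 -3.61 0 0 0 1; -1.71 0 -3.61 0 0 0 1; -1.71 0 -3.61 0 0 0 1; -1.71 0 -3.61 0 0 0 1"
}}

```text
time: 29.72
position: [0.4881, -0.1477, 0.2034]
tool_rot: [0.76, 2.607, -0.17]
ft_force: [1.6, -0.8, -3.5]
grip_width: 0.57
grip_force: 50.0
```

>>> {"method": "jog_arm", "body": {
  "rows": "-0.8 -0.66 0 0.054 0 0.115 1; -0.86 -0.56 0 0.054 0 0.115 1; -0.92 -0.45 0.06 0.054 0 0.115 1; -0.97 -0.34 0.08 0.054 0 0.115 1; -1 -0.22 0.09 0.054 0 0.115 1"
}}

```text
time: 30.35
position: [0.5011, -0.1946, 0.2196]
tool_rot: [1.566, 2.272, -0.349]
ft_force: [-0.2, -0.2, -3.5]
grip_width: 0.571
grip_force: 50.0
```

>>> {"method": "jog_arm", "body": {
  "rows": "-1 -0.1 0.1 0.054 0 0.115 1; -1 0 0.1 0.054 0 0.115 1; -1 0.14 0.1 0.054 0 0.115 1; -1 0.26 0.1 0.054 0 0.115 1; -1 0.38 0.1 0.054 0 0.115 1"
}}

```text
time: 30.98
position: [0.5138, -0.2414, 0.2364]
tool_rot: [2.256, 1.715, -0.502]
ft_force: [0.4, 0.2, -2.6]
grip_width: 0.572
grip_force: 50.0
```

>>> {"method": "jog_arm", "body": {
  "rows": "-0.9 0.5 0.1 0.054 0 0.115 1; -0.8 0.6 0 0.054 0 0.115 1; 0 0 0 0 0 0 1; 0 0 0 0 0 0 1"
}}

```text
time: 31.48
position: [0.5192, -0.2595, 0.2432]
tool_rot: [2.482, 1.441, -0.552]
ft_force: [-0.0, -0.0, -3.4]
grip_width: 0.573
grip_force: 50.0
```

```bash
python3 - <<'E'
from h import *
show()
s=ctrl.get_state(); M=rot(s["tool_rot"]); print("tilt",np.degrees(np.arcsin(M[2,0])),"roll",M[2,1])
plan((.52,-.26,.26),yawR(-30,-25),3,c=1)
E
```

```text
t 31.475 p [ 0.5192 -0.2595  0.2432] yaw_y -29.7 z [-0.21  -0.368 -0.906] q [ 0.36  0.25 -0.24  1.57  0.46  1.51 -0.47] F [-0.03 -0.03 -3.41] T [ 0.653 -0.292  0.034] Ttool [ 0.05   0.712 -0.06 ] g 0.573 50.0
tilt -25.080857478935016 roll 0.000655035155183975
-0.24 0.03 -0.51 0.001 0.000 0.001 1; -0.24 0.03 -0.51 0.001 0.000 0.001 1; -0.24 0.03 -0.51 0.001 0.000 0.001 1
step mm 5.615628144430906 deg 0.09924838103648985
```

>>> {"method": "jog_arm", "body": {
  "rows": "0 0 0 0 0.14 0 1; 0 0 0 0 0.14 0 1; 0 0 0 0 0.14 0 1; 0 0 0 0 0.13 0 1; 0 0 0 0 0 0 1"
}}

```text
time: 32.1
position: [0.5169, -0.2635, 0.244]
tool_rot: [-2.674, -1.54, -0.147]
ft_force: [-1.2, -1.2, -3.3]
grip_width: 0.569
grip_force: 50.0
```

>>> {"method": "jog_arm", "body": {
  "rows": "0 0 0 0 0 0 1; 0 0 0 0 0 0 1; 0 0 0 0 0 0 1"
}}

```text
time: 32.48
position: [0.5204, -0.2587, 0.2443]
tool_rot: [-2.666, -1.55, -0.151]
ft_force: [-0.4, 1.1, -3.2]
grip_width: 0.566
grip_force: 50.0
```

>>> {"method": "jog_arm", "body": {
  "rows": "0 0 0 0 -0.14 0 1; 0 0 0 0 -0.14 0 1; 0 0 0 0 -0.14 0 1; 0 0 0 0 -0.13 0 1; 0 0 0 0 0 0 1"
}}

```text
time: 33.1
position: [0.5217, -0.2556, 0.2425]
tool_rot: [2.479, 1.449, -0.548]
ft_force: [0.2, 0.0, -4.3]
grip_width: 0.57
grip_force: 50.0
```

>>> {"method": "jog_arm", "body": {
  "rows": "0 0 0 0 0 0 1; 0 0 0 0 0 0 1"
}}

```text
time: 33.35
position: [0.519, -0.2621, 0.2451]
tool_rot: [2.485, 1.432, -0.549]
ft_force: [-0.0, -0.6, -3.6]
grip_width: 0.572
grip_force: 50.0
```

```bash
python3 -c "
from h import *
avg()"
```

```text
t 33.85 p [ 0.52  -0.26   0.244] q [ 0.37  0.25 -0.25  1.57  0.47  1.51 -0.47] Ty 0.7285 +- 0.0098 sin tilt -0.4240 F [-0.09  0.   -3.52]
```

>>> {"method": "jog_arm", "body": {
  "rows": "0 0 0 0 -0.14 0 1; 0 0 0 0 -0.14 0 1; 0 0 0 0 -0.14 0 1; 0 0 0 0 -0.13 0 1; 0 0 0 0 0 0 1"
}}

```text
time: 34.48
position: [0.5204, -0.2578, 0.241]
tool_rot: [2.085, 1.216, -1.124]
ft_force: [-0.4, 0.0, -4.8]
grip_width: 0.57
grip_force: 50.0
```

>>> {"method": "jog_arm", "body": {
  "rows": "0 0 0 0 0 0 1; 0 0 0 0 0 0 1; 0 0 0 0 0 0 1"
}}

```text
time: 34.85
position: [0.5195, -0.2612, 0.2456]
tool_rot: [2.09, 1.204, -1.12]
ft_force: [-0.1, -0.1, -2.5]
grip_width: 0.573
grip_force: 50.0
```

>>> {"method": "jog_arm", "body": {
  "rows": "0 0 0 0 0.14 0 1; 0 0 0 0 0.14 0 1; 0 0 0 0 0.14 0 1; 0 0 0 0 0.13 0 1; 0 0 0 0 0 0 1"
}}

```text
time: 35.48
position: [0.518, -0.2643, 0.2474]
tool_rot: [2.485, 1.425, -0.55]
ft_force: [-0.1, 0.2, -4.1]
grip_width: 0.572
grip_force: 50.0
```

>>> {"method": "jog_arm", "body": {
  "rows": "0 0 0 0 0 0 1; 0 0 0 0 0 0 1"
}}

```text
time: 35.72
position: [0.5199, -0.2586, 0.2431]
tool_rot: [2.481, 1.441, -0.553]
ft_force: [0.5, -0.1, -4.1]
grip_width: 0.572
grip_force: 50.0
```

```bash
python3 - <<'E'
from h import *
avg(); show()
# upright: grasp point -> above pad
M=yawR(-30,65); g=np.array([.4835,-.3388,.16]); T=g+.019*M[:,2]; print(T,M[:,2])
plan(T,M,12,c=1)
E
```

```text
t 36.225 p [ 0.52  -0.26   0.244] q [ 0.38  0.25 -0.27  1.57  0.47  1.51 -0.47] Ty 0.6940 +- 0.0077 sin tilt -0.4247 F [ 0.1   0.02 -3.34]
t 36.225 p [ 0.5197 -0.2603  0.2443] yaw_y -29.8 z [-0.209 -0.369 -0.905] q [ 0.38  0.25 -0.27  1.57  0.47  1.51 -0.47] F [ 0.3   0.88 -3.45] T [ 0.627 -0.315  0.015] Ttool [ 0.03   0.7   -0.028] g 0.57 50.0
[ 0.49210992 -0.32388717  0.15197025] [ 0.45315389  0.78488557 -0.42261826]
-0.19 0.06 0.94 0.000 0.131 0.000 1; -0.31 0.06 0.91 0.000 0.131 0.000 1; -0.43 0.06 0.86 0.000 0.131 0.000 1; -0.54 0.06 0.79 0.000 0.131 0.000 1; -0.64 0.06 0.72 0.000 0.131 0.000 1
-0.73 0.06 0.63 0.000 0.131 0.000 1; -0.80 0.06 0.53 0.000 0.131 0.000 1; -0.86 0.06 0.42 0.000 0.131 0.000 1; -0.91 0.06 0.30 0.000 0.131 0.000 1; -0.94 0.06 0.18 0.000 0.131 0.000 1
-0.96 0.07 0.06 0.000 0.131 0.000 1; -0.96 0.07 -0.07 0.000 0.131 0.000 1
step mm 9.622280655307087 deg 7.509464900211115
```

The last tin's level readings differ by only 0.035 N m, with the right sign but short of 0.12. I'll repeat the dip with a longer hold and watch the moment over time.

```bash
cat >> h.py <<'E'
def trace(n,k=6):
    T=[]
    for _ in range(n):
        imaging.get_image("top"); s=ctrl.get_state(); M=rot(s["tool_rot"]); T.append([(M.T@s["torque"])[1],M[2,0],s["joint_torque"][5],s["joint_torque"][4],s["ft_force"][2]])
    T=np.array(T); print("t",s["time"],"Ty,sin,jt6,jt5,Fz binned:\n",T[:n//k*k].reshape(-1,k,5).mean(1).round(4),"std",T.std(0).round(3))
E
```

>>> {"method": "jog_arm", "body": {
  "rows": "0 0 0 0 0.14 0 1; 0 0 0 0 0.14 0 1; 0 0 0 0 0.14 0 1; 0 0 0 0 0.14 0 1"
}}

```text
time: 36.72
position: [0.5194, -0.2609, 0.2452]
tool_rot: [-2.663, -1.543, -0.17]
ft_force: [-0.5, 0.5, -5.2]
grip_width: 0.571
grip_force: 50.0
```

```bash
python3 -c "
from h import *
trace(24)"
```

```text
t 37.925 Ty,sin,jt6,jt5,Fz binned:
 [[-0.392   0.1201 -0.0156 -1.2776 -3.6091]
 [-0.2932  0.121  -0.0045 -0.7208 -3.6028]
 [-0.3185  0.1213 -0.0083 -0.7662 -3.0308]
 [-0.326   0.1215 -0.0092 -0.7593 -3.6101]] std [0.122 0.001 0.018 0.562 0.552]
```

>>> {"method": "jog_arm", "body": {
  "rows": "0 0 0 0 -0.14 0 1; 0 0 0 0 -0.14 0 1; 0 0 0 0 -0.14 0 1; 0 0 0 0 -0.14 0 1"
}}

```text
time: 38.42
position: [0.5203, -0.2598, 0.2451]
tool_rot: [2.48, 1.434, -0.552]
ft_force: [-0.4, -0.3, -4.2]
grip_width: 0.57
grip_force: 50.0
```

```bash
python3 -c "
from h import *
trace(18)"
```

```text
t 39.325 Ty,sin,jt6,jt5,Fz binned:
 [[ 0.85   -0.4231  1.4235  2.8148 -3.8015]
 [ 0.7278 -0.4236  1.1918  2.3075 -3.3788]
 [ 0.7411 -0.4241  1.2166  2.3465 -3.695 ]] std [0.138 0.001 0.25  0.561 0.609]
```

>>> {"method": "jog_arm", "body": {
  "rows": "0 0 0 0 -0.15 0 1; 0 0 0 0 -0.15 0 1; 0 0 0 0 -0.15 0 1; 0 0 0 0 -0.15 0 1"
}}

```text
time: 39.83
position: [0.5208, -0.2594, 0.2444]
tool_rot: [2.043, 1.182, -1.167]
ft_force: [-0.4, 0.1, -3.9]
grip_width: 0.573
grip_force: 50.0
```

```bash
python3 -c "
from h import *
trace(24)"
```

```text
t 41.025 Ty,sin,jt6,jt5,Fz binned:
 [[ 1.6433 -0.8614  4.0286  4.1265 -4.5524]
 [ 1.5221 -0.8605  3.6341  3.7099 -3.2815]
 [ 1.537  -0.8613  3.6776  3.7383 -3.5741]
 [ 1.5372 -0.8615  3.6784  3.7295 -3.5415]] std [1.380e-01 1.000e-03 3.920e-01 4.530e-01 1.156e+00]
```

>>> {"method": "jog_arm", "body": {
  "rows": "0 0 0 0 0.15 0 1; 0 0 0 0 0.15 0 1; 0 0 0 0 0.15 0 1; 0 0 0 0 0.15 0 1; 0 0 0 0 0 0 1"
}}

```text
time: 41.65
position: [0.5179, -0.2644, 0.247]
tool_rot: [2.485, 1.425, -0.552]
ft_force: [-0.2, -0.3, -3.5]
grip_width: 0.572
grip_force: 50.0
```

```bash
python3 -c "
from h import *
trace(18); show()"
```

```text
t 42.55 Ty,sin,jt6,jt5,Fz binned:
 [[ 0.7264 -0.426   1.2482  2.4289 -3.3518]
 [ 0.6897 -0.4248  1.216   2.2984 -3.5867]
 [ 0.7006 -0.4244  1.2005  2.2987 -3.2738]] std [0.033 0.001 0.026 0.073 0.322]
t 42.55 p [ 0.5196 -0.2604  0.2444] yaw_y -29.8 z [-0.209 -0.369 -0.906] q [ 0.41  0.26 -0.3   1.57  0.48  1.52 -0.48] F [ 0.41  0.38 -3.55] T [ 0.607 -0.344 -0.017] Ttool [0.012 0.697 0.016] g 0.565 50.0
```

The repeats give 0.732 and 0.695 N m, and joint torque 6 doesn't change, so this tin looks silent. My first tin's test was flawed. After its second dip the arm came back to +6.7° rather than level, so both averages followed tilts to the same side. That makes the first tin (far slot of the tray) the suspect, so I'll set this one down on the mat near the tray and re-test that one.

```bash
python3 - <<'E'
from h import *
s=ctrl.get_state(); M=rot(s["tool_rot"])
plan((.47,.03,.16),M,7,c=1)
plan((.47,.03,.022),M,4,(.47,.03,.16),M,c=1)
d=imaging.get_image("top"); hsv=cv2.cvtColor(d["img"],cv2.COLOR_BGR2HSV)
m=cv2.inRange(hsv,(0,0,200),(180,60,255)); m[:,:120]=0; m[:,205:]=0; m[:165]=0; m[235:]=0
for c in cv2.findContours(m,cv2.RETR_EXTERNAL,cv2.CHAIN_APPROX_NONE)[0]:
    if cv2.contourArea(c)>60:
        r=cv2.minAreaRect((cast(d,c[:,0],.06)[:,:2]*1000).astype(np.float32)); print(np.round(r[0]),np.round(r[1]),round(r[2],1))
E
```

```text
3.45 -2.68 -0.29 0.000 0.000 0.000 1; 3.45 -2.68 -0.29 0.000 0.000 0.000 1; 3.45 -2.68 -0.29 0.000 0.000 0.000 1; 3.45 -2.68 -0.29 0.000 0.000 0.000 1; 3.45 -2.68 -0.29 0.000 0.000 0.000 1
3.45 -2.68 -0.29 0.000 0.000 0.000 1; 3.45 -2.68 -0.29 0.000 0.000 0.000 1
step mm 43.777928265264144 deg 0.0
1.46 -0.01 3.12 0.000 0.000 0.000 1; 1.46 -0.01 3.12 0.000 0.000 0.000 1; 1.46 -0.01 3.12 0.000 0.000 0.000 1; 1.46 -0.01 3.12 0.000 0.000 0.000 1
step mm 34.5 deg 0.0
[460. 359.] [124.  49.] 9.4
[479. 275.] [125.  49.] 10.2
```

>>> {"method": "jog_arm", "body": {
  "rows": "3.45 -2.68 -0.3 0 0 0 1; 3.45 -2.68 -0.3 0 0 0 1; 3.45 -2.68 -0.3 0 0 0 1; 3.45 -2.68 -0.3 0 0 0 1; 3.45 -2.68 -0.3 0 0 0 1"
}}

```text
time: 43.22
position: [0.4845, -0.0515, 0.1843]
tool_rot: [2.482, 1.436, -0.549]
ft_force: [0.8, -0.1, -3.3]
grip_width: 0.571
grip_force: 50.0
```

>>> {"method": "jog_arm", "body": {
  "rows": "3.45 -2.68 -0.3 0 0 0 1; 3.45 -2.68 -0.3 0 0 0 1; 1.46 0 3.12 0 0 0 1; 1.46 0 3.12 0 0 0 1; 0.4 0 1 0 0 0 1"
}}

```text
time: 43.85
position: [0.4694, 0.0292, 0.0792]
tool_rot: [2.482, 1.438, -0.554]
ft_force: [-0.7, -0.2, -3.3]
grip_width: 0.571
grip_force: 50.0
```

```bash
python3 - <<'E'
from h import *
show(); s=ctrl.get_state(); M=yawR(-29.9,-25.3)
plan((.47,.03,.0215),M,3,c=1)
E
```

```text
t 43.85 p [0.4694 0.0292 0.0792] yaw_y -29.8 z [-0.211 -0.37  -0.905] q [ 0.08  0.35 -0.49  1.83  0.43  1.39 -1.1 ] F [-0.71 -0.21 -3.3 ] T [ 0.587 -0.273 -0.011] Ttool [ 0.055  0.645 -0.013] g 0.571 50.0
0.85 0.00 1.73 0.001 -0.001 0.000 1; 0.85 0.00 1.73 0.001 -0.001 0.000 1; 0.85 0.00 1.73 0.001 -0.001 0.000 1
step mm 19.24716500349808 deg 0.04467941570258662
```

>>> {"method": "jog_arm", "body": {
  "rows": "0.85 0 1.73 0 0 0 1; 0.85 0 1.73 0 0 0 1; 0.75 0 1.6 0 0 0 1; 0 0 0 0 0 0 1; 0 0 0 0 0 0 -0.5"
}}

```text
time: 44.48
position: [0.4713, 0.0301, 0.0252]
tool_rot: [2.482, 1.436, -0.55]
ft_force: [-0.1, 0.7, -0.3]
grip_width: 0.619
grip_force: 0.0
```

>>> {"method": "jog_arm", "body": {
  "rows": "0 0 0 0 0 0 -0.5; 0 0 0 0 0 0 -0.6; 0 0 -2 0 0 0 -0.6; 0 0 -6 0 0 0 -0.6; 0 0 -6 0 0 0 -0.6"
}}

```text
time: 45.1
position: [0.5004, 0.0829, 0.1541]
tool_rot: [2.483, 1.437, -0.549]
ft_force: [1.0, 0.5, -1.4]
grip_width: 0.801
grip_force: 0.0
```

```bash
python3 - <<'E'
from h import *
show(); M=yawR(-80.4,-25); T=np.array([.461,.36,.027]); S=T-.1*M[:,2]; print(S)
plan(S+[0,0,.03],M,8,c=-.6)
plan(T,M,4,S+[0,0,.03],M,c=-.6)
E
```

```text
t 45.1 p [0.5004 0.0829 0.1541] yaw_y -29.8 z [-0.208 -0.369 -0.906] q [ 0.01  0.37 -0.51  1.65  0.4   1.57 -1.11] F [ 0.99  0.51 -1.38] T [ 0.345 -0.232  0.024] Ttool [-0.036  0.414 -0.008] g 0.801 0.0
[0.50266999 0.36704795 0.11763078]
2.84 -1.74 -1.24 0.047 -0.000 0.100 -0.6; 2.64 -2.07 -1.15 0.047 -0.000 0.100 -0.6; 2.42 -2.38 -1.05 0.047 -0.000 0.100 -0.6; 2.17 -2.65 -0.93 0.047 -0.000 0.100 -0.6; 1.89 -2.90 -0.80 0.047 -0.000 0.100 -0.6
1.59 -3.11 -0.66 0.047 -0.000 0.100 -0.6; 1.28 -3.28 -0.51 0.047 -0.000 0.100 -0.6; 0.94 -3.41 -0.35 0.047 -0.000 0.100 -0.6
step mm 35.52529991428742 deg 6.320999959129747
0.32 -0.00 3.18 0.000 0.000 0.000 -0.6; 0.32 -0.00 3.18 0.000 0.000 0.000 -0.6; 0.32 -0.00 3.18 0.000 0.000 0.000 -0.6; 0.32 -0.00 3.18 0.000 0.000 0.000 -0.6
step mm 31.954896653545042 deg 0.0
```

>>> {"method": "jog_arm", "body": {
  "rows": "2.84 -1.74 -1.24 0.047 0 0.1 -0.6; 2.64 -2.07 -1.15 0.047 0 0.1 -0.6; 2.42 -2.38 -1.05 0.047 0 0.1 -0.6; 2.17 -2.65 -0.93 0.047 0 0.1 -0.6; 1.89 -2.9 -0.8 0.047 0 0.1 -0.6"
}}

```text
time: 45.72
position: [0.5018, 0.2613, 0.1486]
tool_rot: [2.877, 0.726, -0.636]
ft_force: [0.4, 0.5, -0.0]
grip_width: 0.802
grip_force: 0.0
```

>>> {"method": "jog_arm", "body": {
  "rows": "1.59 -3.11 -0.66 0.047 0 0.1 -0.6; 1.28 -3.28 -0.51 0.047 0 0.1 -0.6; 0.94 -3.41 -0.35 0.047 0 0.1 -0.6; 0.3 0 3.1 0 0 0 -0.6; 0 0 0 0 0 0 -0.6"
}}

```text
time: 46.35
position: [0.4907, 0.3641, 0.1146]
tool_rot: [3.018, 0.253, -0.674]
ft_force: [0.1, -0.1, -0.2]
grip_width: 0.798
grip_force: 0.0
```

```bash
python3 - <<'E'
from h import *
show(); M=yawR(-80.4,-25); T=np.array([.461,.36,.027])
plan(T,M,3,c=-.6)
E
```

```text
t 46.35 p [0.4907 0.3641 0.1146] yaw_y -80.4 z [-0.419 -0.073 -0.905] q [-0.29  0.67 -0.45  1.29  0.06  1.62 -2.12] F [ 0.1  -0.1  -0.22] T [-0.034 -0.382  0.002] Ttool [-0.089  0.371  0.041] g 0.798 0.0
0.34 -0.04 3.07 0.001 0.001 -0.000 -0.6; 0.33 -0.04 3.07 0.001 0.001 -0.000 -0.6; 0.33 -0.03 3.07 0.001 0.001 -0.000 -0.6
step mm 30.868504789946286 deg 0.07412802555307804
```

>>> {"method": "jog_arm", "body": {
  "rows": "0.33 0 3.07 0 0 0 -0.6; 0.33 0 3.07 0 0 0 -0.6; 0.33 0 3.07 0 0 0 -0.6; 0 0 0 0 0 0 1; 0 0 0 0 0 0 1"
}}

```text
time: 46.98
position: [0.4643, 0.3599, 0.0296]
tool_rot: [3.024, 0.251, -0.666]
ft_force: [0.2, -0.2, 1.1]
grip_width: 0.655
grip_force: 0.0
```

>>> {"method": "jog_arm", "body": {
  "rows": "0 0 0 0 0 0 1; 0 0 0 0 0 0 1; 0 0 0 0 0 0 1; 0 0 0 0 0 0 1"
}}

```text
time: 47.48
position: [0.4644, 0.3602, 0.0296]
tool_rot: [3.024, 0.251, -0.665]
ft_force: [2.6, 0.5, 6.7]
grip_width: 0.573
grip_force: 50.0
```

```bash
python3 - <<'E'
from h import *
show(); s=ctrl.get_state(); M=rot(s["tool_rot"]); a=s["position"]+[0,0,.19]
plan((.52,-.24,.245),yawR(-30,-25),13,a,M,c=1)
E
```

```text
t 47.475 p [0.4644 0.3602 0.0296] yaw_y -80.5 z [-0.414 -0.068 -0.908] q [-0.29  0.7  -0.45  1.43  0.07  1.44 -2.12] F [2.65 0.45 6.66] T [ 0.028 -0.136  0.018] Ttool [-0.003  0.139 -0.019] g 0.573 50.0
-0.39 4.62 -0.04 -0.029 -0.000 -0.062 1; -0.67 4.59 0.09 -0.029 -0.000 -0.062 1; -0.95 4.54 0.22 -0.029 -0.000 -0.062 1; -1.23 4.46 0.35 -0.029 -0.000 -0.062 1; -1.50 4.36 0.48 -0.029 -0.000 -0.062 1
-1.77 4.25 0.60 -0.029 -0.000 -0.062 1; -2.02 4.11 0.72 -0.029 -0.000 -0.062 1; -2.27 3.96 0.84 -0.029 -0.000 -0.062 1; -2.51 3.79 0.95 -0.029 -0.000 -0.062 1; -2.74 3.60 1.06 -0.029 -0.000 -0.062 1
-2.95 3.39 1.16 -0.029 -0.000 -0.062 1; -3.15 3.17 1.25 -0.029 -0.000 -0.062 1; -3.34 2.93 1.34 -0.029 -0.000 -0.062 1
step mm 46.40597440006566 deg 3.8869665122645176
```

>>> {"method": "jog_arm", "body": {
  "rows": "-1.1 0 -2.3 0 0 0 1; -1.71 0 -3.61 0 0 0 1; -1.71 0 -3.61 0 0 0 1; -1.9 0 -4.1 0 0 0 1; -1.71 0 -3.61 0 0 0 1"
}}

```text
time: 48.1
position: [0.462, 0.359, 0.2192]
tool_rot: [3.021, 0.251, -0.668]
ft_force: [1.3, 0.4, -3.8]
grip_width: 0.571
grip_force: 50.0
```

>>> {"method": "jog_arm", "body": {
  "rows": "-0.39 4.62 0 -0.029 0 -0.062 1; -0.67 4.59 0.1 -0.029 0 -0.062 1; -0.95 4.54 0.2 -0.029 0 -0.062 1; -1.23 4.46 0.35 -0.029 0 -0.062 1; -1.5 4.36 0.48 -0.029 0 -0.062 1"
}}

```text
time: 48.72
position: [0.4837, 0.1271, 0.2277]
tool_rot: [2.868, 0.748, -0.636]
ft_force: [0.5, 0.3, -3.9]
grip_width: 0.573
grip_force: 50.0
```

>>> {"method": "jog_arm", "body": {
  "rows": "-1.77 4.25 0.6 -0.029 0 -0.062 1; -2 4.1 0.7 -0.029 0 -0.062 1; -2.27 3.96 0.84 -0.029 0 -0.062 1; -2.5 3.8 0.95 -0.029 0 -0.062 1; -2.74 3.6 1.06 -0.029 0 -0.062 1"
}}

```text
time: 49.35
position: [0.5065, -0.103, 0.2381]
tool_rot: [2.643, 1.201, -0.586]
ft_force: [1.1, 0.2, -4.2]
grip_width: 0.57
grip_force: 50.0
```

>>> {"method": "jog_arm", "body": {
  "rows": "-2.95 3.4 1.16 -0.029 0 -0.062 1; -3.15 3.17 1.25 -0.029 0 -0.062 1; -3.34 2.93 1.34 -0.029 0 -0.062 1; 0 0 0 0 0 0 1"
}}

```text
time: 49.85
position: [0.5185, -0.2451, 0.2445]
tool_rot: [2.484, 1.435, -0.554]
ft_force: [0.1, 0.4, -3.9]
grip_width: 0.572
grip_force: 50.0
```

```bash
python3 - <<'E'
from h import *
show(); s=ctrl.get_state(); M=rot(s["tool_rot"]); print("tilt",np.degrees(np.arcsin(M[2,0])),M[2,1])
E
```

```text
t 49.85 p [ 0.5185 -0.2451  0.2445] yaw_y -29.9 z [-0.211 -0.369 -0.905] q [ 0.41  0.25 -0.32  1.58  0.48  1.53 -0.5 ] F [ 0.09  0.43 -3.94] T [ 0.734 -0.302 -0.034] Ttool [ 0.109  0.787 -0.012] g 0.572 50.0
tilt -25.186574769733525 0.001328764967167051
```

>>> {"method": "jog_arm", "body": {
  "rows": "0 0 0 0 -0.14 0 1; 0 0 0 0 -0.14 0 1; 0 0 0 0 -0.14 0 1; 0 0 0 0 -0.13 0 1; 0 0 0 0 0 0 1"
}}

```text
time: 50.48
position: [0.521, -0.2369, 0.2407]
tool_rot: [2.081, 1.225, -1.122]
ft_force: [0.5, 0.9, -4.2]
grip_width: 0.573
grip_force: 50.0
```

>>> {"method": "jog_arm", "body": {
  "rows": "0 0 0 0 0 0 1; 0 0 0 0 0.14 0 1; 0 0 0 0 0.14 0 1; 0 0 0 0 0.14 0 1; 0 0 0 0 0.13 0 1"
}}

```text
time: 51.1
position: [0.5204, -0.2417, 0.2478]
tool_rot: [2.482, 1.44, -0.54]
ft_force: [0.2, -0.6, -5.0]
grip_width: 0.567
grip_force: 50.0
```

>>> {"method": "jog_arm", "body": {
  "rows": "0 0 0 0 0 0 1; 0 0 0 0 0 0 1"
}}

```text
time: 51.35
position: [0.5202, -0.2402, 0.2452]
tool_rot: [2.478, 1.444, -0.551]
ft_force: [0.5, -0.0, -3.9]
grip_width: 0.57
grip_force: 50.0
```

```bash
python3 -c "
from h import *
trace(10,5)"
```

```text
t 51.85 Ty,sin,jt6,jt5,Fz binned:
 [[ 0.7852 -0.4243  1.372   2.4156 -3.65  ]
 [ 0.7907 -0.424   1.3358  2.3367 -3.9372]] std [0.02  0.    0.021 0.055 0.503]
```

>>> {"method": "jog_arm", "body": {
  "rows": "0 0 0 0 0.14 0 1; 0 0 0 0 0.14 0 1; 0 0 0 0 0.14 0 1; 0 0 0 0 0.13 0 1; 0 0 0 0 0 0 1"
}}

```text
time: 52.48
position: [0.5181, -0.2447, 0.2444]
tool_rot: [-2.67, -1.544, -0.146]
ft_force: [-0.1, -0.5, -3.6]
grip_width: 0.571
grip_force: 50.0
```

>>> {"method": "jog_arm", "body": {
  "rows": "0 0 0 0 0 0 1; 0 0 0 0 -0.14 0 1; 0 0 0 0 -0.14 0 1; 0 0 0 0 -0.14 0 1; 0 0 0 0 -0.13 0 1"
}}

```text
time: 53.1
position: [0.5227, -0.2371, 0.2454]
tool_rot: [2.471, 1.448, -0.55]
ft_force: [-0.8, 0.3, -4.4]
grip_width: 0.571
grip_force: 50.0
```

>>> {"method": "jog_arm", "body": {
  "rows": "0 0 0 0 0 0 1; 0 0 0 0 0 0 1"
}}

```text
time: 53.35
position: [0.5211, -0.24, 0.2449]
tool_rot: [2.478, 1.446, -0.548]
ft_force: [-1.3, -0.9, -3.8]
grip_width: 0.574
grip_force: 50.0
```

```bash
python3 - <<'E'
from h import *
trace(10,5); show()
M=yawR(-30,65); l=np.array([.5,.866,0]); ax=np.array([.4835,-.3388,.003+.006+.0747+.05]); g=ax-.012*l; T=g+.019*M[:,2]; print(T)
plan(T,M,11,c=1)
E
```

```text
t 53.85 Ty,sin,jt6,jt5,Fz binned:
 [[ 0.7482 -0.4231  1.2904  2.258  -3.7119]
 [ 0.752  -0.4234  1.3273  2.3446 -3.8954]] std [0.023 0.    0.023 0.06  0.609]
t 53.85 p [ 0.5204 -0.2407  0.2449] yaw_y -29.5 z [-0.207 -0.369 -0.906] q [ 0.43  0.25 -0.36  1.57  0.48  1.53 -0.51] F [-0.22 -0.23 -3.87] T [ 0.683 -0.34   0.039] Ttool [ 0.021  0.762 -0.051] g 0.567 50.0
[ 0.48610992 -0.33427917  0.12567025]
-0.35 0.15 1.36 -0.000 0.143 0.001 1; -0.54 0.15 1.30 -0.000 0.143 0.001 1; -0.72 0.15 1.21 -0.000 0.143 0.001 1; -0.88 0.15 1.09 -0.000 0.143 0.001 1; -1.03 0.15 0.95 -0.000 0.143 0.001 1
-1.16 0.15 0.80 -0.000 0.143 0.001 1; -1.26 0.15 0.63 -0.000 0.143 0.001 1; -1.33 0.15 0.44 -0.000 0.143 0.001 1; -1.38 0.15 0.25 -0.000 0.143 0.001 1; -1.40 0.15 0.05 -0.000 0.143 0.001 1
-1.40 0.15 -0.15 -0.000 0.143 0.001 1
step mm 14.124399205475534 deg 8.186975933577196
```

>>> {"method": "jog_arm", "body": {
  "rows": "0 0 0 0 0.14 0 1; 0 0 0 0 0.14 0 1; 0 0 0 0 0.14 0 1; 0 0 0 0 0.14 0 1; 0 0 0 0 0 0 1"
}}

```text
time: 54.48
position: [0.5179, -0.245, 0.2443]
tool_rot: [-2.666, -1.541, -0.159]
ft_force: [-0.3, -0.5, -2.9]
grip_width: 0.573
grip_force: 50.0
```

>>> {"method": "jog_arm", "body": {
  "rows": "0 0 0 0 0 0 1; 0 0 0 0 0 0 1"
}}

```text
time: 54.72
position: [0.5215, -0.2381, 0.2447]
tool_rot: [-2.655, -1.556, -0.163]
ft_force: [0.5, 0.5, -4.0]
grip_width: 0.571
grip_force: 50.0
```

```bash
python3 - <<'E'
from h import *
trace(10,5); show()
E
```

```text
t 55.225 Ty,sin,jt6,jt5,Fz binned:
 [[-0.3571  0.1217 -0.0186 -0.7921 -3.9476]
 [-0.3395  0.122  -0.022  -0.8119 -3.9351]] std [0.026 0.    0.002 0.018 0.276]
t 55.225 p [ 0.5206 -0.2404  0.2447] yaw_y -29.5 z [ 0.061  0.105 -0.993] q [ 0.74  0.16 -0.3   1.62 -0.08  1.36 -0.06] F [ 0.15 -0.17 -3.82] T [-0.275  0.156  0.003] Ttool [ 0.001 -0.316 -0.003] g 0.577 50.0
```

The first tin shows no loose weight after a clean test: −0.348 at the dip, and its level difference has the wrong sign. Only the last tin shifts in the ball's direction, and it does so repeatably. It is the rattler and has already been rocked. The first tin goes back to its slot.

```bash
python3 - <<'E'
from h import *
plan((.4644,.3602,.18),yawR(-80.4,-24.8),11,c=1)
E
```

```text
4.40 -3.13 1.13 0.013 -0.047 0.081 1; 4.18 -3.47 0.97 0.013 -0.047 0.081 1; 3.93 -3.78 0.82 0.013 -0.047 0.081 1; 3.65 -4.08 0.70 0.013 -0.047 0.081 1; 3.34 -4.35 0.58 0.013 -0.047 0.081 1
3.00 -4.60 0.49 0.013 -0.047 0.081 1; 2.64 -4.82 0.42 0.013 -0.047 0.081 1; 2.26 -5.02 0.37 0.013 -0.047 0.081 1; 1.86 -5.18 0.33 0.013 -0.047 0.081 1; 1.46 -5.31 0.32 0.013 -0.047 0.081 1
1.04 -5.41 0.33 0.013 -0.047 0.081 1
step mm 55.15521949625916 deg 5.406631452417905
```

>>> {"method": "jog_arm", "body": {
  "rows": "4.4 -3.13 1 0.013 -0.047 0.081 1; 4.18 -3.47 0.9 0.013 -0.047 0.081 1; 3.93 -3.78 0.8 0.013 -0.047 0.081 1; 3.65 -4.08 0.7 0.013 -0.047 0.081 1; 3.34 -4.35 0.58 0.013 -0.047 0.081 1"
}}

```text
time: 55.85
position: [0.4953, 0.0343, 0.218]
tool_rot: [-2.952, -0.999, 0.221]
ft_force: [1.0, 0.4, -4.6]
grip_width: 0.574
grip_force: 50.0
```

>>> {"method": "jog_arm", "body": {
  "rows": "3 -4.6 0.5 0.013 -0.047 0.081 1; 2.64 -4.82 0.42 0.013 -0.047 0.081 1; 2.26 -5.02 0.37 0.013 -0.047 0.081 1; 1.86 -5.18 0.33 0.013 -0.047 0.081 1; 1.46 -5.31 0.32 0.013 -0.047 0.081 1"
}}

```text
time: 56.48
position: [0.4711, 0.3073, 0.1885]
tool_rot: [3.037, 0.373, -0.595]
ft_force: [0.7, -0.2, -3.4]
grip_width: 0.574
grip_force: 50.0
```

>>> {"method": "jog_arm", "body": {
  "rows": "1.04 -5.41 0.33 0.013 -0.047 0.081 1; 1.7 0 3.6 0 0 0 1; 1.7 0 3.6 0 0 0 1; 0.4 0 0.9 0 0 0 1; 0 0 0 0 0 0 1"
}}

```text
time: 57.1
position: [0.4662, 0.3604, 0.0937]
tool_rot: [3.027, 0.249, -0.665]
ft_force: [1.0, -0.7, -2.6]
grip_width: 0.574
grip_force: 50.0
```

```bash
python3 - <<'E'
from h import *
show()
plan((.464,.3602,.031),yawR(-80.4,-24.8),3,c=1)
E
```

```text
t 57.1 p [0.4662 0.3604 0.0937] yaw_y -80.6 z [-0.414 -0.066 -0.908] q [-0.2   0.67 -0.59  1.38  0.11  1.55 -2.18] F [ 1.01 -0.71 -2.61] T [ 0.082 -0.737 -0.026] Ttool [-0.026  0.741  0.038] g 0.574 50.0
0.81 -0.00 1.93 -0.001 -0.000 -0.001 1; 0.81 -0.00 1.93 -0.001 -0.000 -0.001 1; 0.81 -0.00 1.93 -0.001 -0.000 -0.001 1
step mm 20.92339265958515 deg 0.091086312298984
```

>>> {"method": "jog_arm", "body": {
  "rows": "0.8 0 1.93 0 0 0 1; 0.8 0 1.93 0 0 0 1; 0.8 0 1.93 0 0 0 1; 0 0 0 0 0 0 1; 0 0 0 0 0 0 -0.55"
}}

```text
time: 57.72
position: [0.463, 0.3604, 0.0308]
tool_rot: [3.026, 0.25, -0.667]
ft_force: [0.2, -0.1, -0.2]
grip_width: 0.624
grip_force: 0.0
```

>>> {"method": "jog_arm", "body": {
  "rows": "0 0 0 0 0 0 -0.55; 0 0 0 0 0 0 -0.55; 0 0 -2 0 0 0 -0.55; 0 0 -6 0 0 0 -0.55; 0 0 -5 0 0 0 -0.8"
}}

```text
time: 58.35
position: [0.5179, 0.3691, 0.151]
tool_rot: [3.027, 0.25, -0.664]
ft_force: [0.6, 0.9, -0.7]
grip_width: 0.826
grip_force: 0.0
```

```bash
python3 - <<'E'
from h import *
show(); M=yawR(-29.9,-25.2); T=np.array([.4705,.03,.0215]); S=T-.1*M[:,2]+[0,0,.01]; print(S)
plan(S,M,7,c=-.8); plan(T,M,3,S,M,c=-.8)
E
```

```text
t 58.35 p [0.5179 0.3691 0.151 ] yaw_y -80.6 z [-0.413 -0.066 -0.908] q [-0.23  0.72 -0.57  1.18  0.13  1.71 -2.16] F [ 0.64  0.91 -0.67] T [ 0.069 -0.41   0.043] Ttool [-0.017  0.416 -0.04 ] g 0.826 0.0
[0.49172458 0.06691067 0.12198271]
-0.81 4.20 0.82 -0.054 -0.001 -0.114 -0.8; -1.28 4.03 1.04 -0.054 -0.001 -0.114 -0.8; -1.72 3.80 1.25 -0.054 -0.001 -0.114 -0.8; -2.14 3.50 1.45 -0.054 -0.001 -0.114 -0.8; -2.52 3.15 1.63 -0.054 -0.001 -0.114 -0.8
-2.86 2.75 1.79 -0.054 -0.001 -0.114 -0.8; -3.14 2.31 1.93 -0.054 -0.001 -0.114 -0.8
step mm 43.52505806041095 deg 7.2421249179347
0.14 0.00 3.63 0.000 0.000 0.000 -0.8; 0.14 0.00 3.63 0.000 0.000 0.000 -0.8; 0.14 0.00 3.63 0.000 0.000 0.000 -0.8
step mm 36.37712056427782 deg 0.0
```

>>> {"method": "jog_arm", "body": {
  "rows": "-0.81 4.2 0.8 -0.054 0 -0.114 -0.8; -1.28 4.03 1 -0.054 0 -0.114 -0.8; -1.72 3.8 1.2 -0.054 0 -0.114 -0.8; -2.14 3.5 1.45 -0.054 0 -0.114 -0.8; -2.52 3.15 1.63 -0.054 0 -0.114 -0.8"
}}

```text
time: 58.98
position: [0.4988, 0.1521, 0.1293]
tool_rot: [2.683, 1.132, -0.587]
ft_force: [0.3, 0.4, -0.1]
grip_width: 0.902
grip_force: 0.0
```

>>> {"method": "jog_arm", "body": {
  "rows": "-2.86 2.75 1.79 -0.054 0 -0.114 -0.8; -3.14 2.31 1.93 -0.054 0 -0.114 -0.8; 0 0 2 0 0 0 -0.8; 0 0 0 0 0 0 -0.8"
}}

```text
time: 59.48
position: [0.4862, 0.0593, 0.1017]
tool_rot: [2.487, 1.432, -0.547]
ft_force: [0.1, 0.3, -0.2]
grip_width: 0.9
grip_force: 0.0
```

```bash
python3 - <<'E'
from h import *
show(); M=yawR(-29.9,-25.2); T=np.array([.4705,.03,.0215])
plan(T,M,3,c=-.8)
# after grasp: lift .08 then go upright above pad
l=np.array([.5,.866,0]); U=yawR(-30,64.8); g=np.array([.4835,-.3388,.009+.072+.05])-.008*l; P=g+.019*U[:,2]; print(P)
plan(P,U,10,T+[0,0,.14],M,c=1)
E
```

```text
t 59.475 p [0.4862 0.0593 0.1017] yaw_y -30.1 z [-0.208 -0.367 -0.907] q [ 0.16  0.41 -0.65  1.75  0.47  1.48 -1.17] F [ 0.11  0.28 -0.19] T [ 0.344 -0.102 -0.035] Ttool [ 0.092  0.349 -0.002] g 0.9 0.0
0.12 0.03 2.89 0.001 -0.001 -0.002 -0.8; 0.13 0.03 2.89 0.001 -0.001 -0.002 -0.8; 0.13 0.03 2.89 0.001 -0.001 -0.002 -0.8
step mm 28.940510591457425 deg 0.13599602602731672
[ 0.48809586 -0.33083954  0.12291019]
-2.59 1.95 1.64 -0.000 0.157 0.000 1; -2.81 1.95 1.22 -0.000 0.157 0.000 1; -2.97 1.95 0.76 -0.000 0.157 0.000 1; -3.05 1.95 0.29 -0.000 0.157 0.000 1; -3.06 1.95 -0.19 -0.000 0.157 0.000 1
-2.99 1.95 -0.67 -0.000 0.157 0.000 1; -2.85 1.95 -1.12 -0.000 0.157 0.000 1; -2.64 1.95 -1.56 -0.000 0.157 0.000 1; -2.36 1.96 -1.95 -0.000 0.157 0.000 1; -2.03 1.96 -2.30 -0.000 0.157 0.000 1
step mm 36.33234925210506 deg 9.000004363322024
```

>>> {"method": "jog_arm", "body": {
  "rows": "0.13 0 2.89 0 0 0 -0.8; 0.13 0 2.89 0 0 0 -0.8; 0.13 0 2.89 0 0 0 -0.8; 0 0 0 0 0 0 1; 0 0 0 0 0 0 1"
}}

```text
time: 60.1
position: [0.4723, 0.0326, 0.0232]
tool_rot: [2.486, 1.435, -0.541]
ft_force: [0.8, 0.7, 0.7]
grip_width: 0.752
grip_force: 0.0
```

>>> {"method": "jog_arm", "body": {
  "rows": "0 0 0 0 0 0 1; 0 0 0 0 0 0 1; 0 0 0 0 0 0 1; -0.85 0 -1.8 0 0 0 1; -1.7 0 -3.6 0 0 0 1"
}}

```text
time: 60.72
position: [0.469, 0.03, 0.0819]
tool_rot: [2.486, 1.434, -0.55]
ft_force: [0.1, 0.3, -3.0]
grip_width: 0.572
grip_force: 50.0
```

>>> {"method": "jog_arm", "body": {
  "rows": "-1.7 0 -3.6 0 0 0 1; -1.7 0 -3.6 0 0 0 1; -2.59 1.95 1.64 0 0.157 0 1; -2.81 1.95 1.22 0 0.157 0 1; -2.97 1.95 0.76 0 0.157 0 1"
}}

```text
time: 61.35
position: [0.4749, -0.0788, 0.1514]
tool_rot: [-2.708, -1.566, -0.063]
ft_force: [0.2, 0.5, -4.6]
grip_width: 0.568
grip_force: 50.0
```

>>> {"method": "jog_arm", "body": {
  "rows": "-3.05 1.95 0.29 0 0.157 0 1; -3.06 1.95 -0.19 0 0.157 0 1; -3 1.95 -0.67 0 0.157 0 1; -2.85 1.95 -1.12 0 0.157 0 1; -2.64 1.95 -1.56 0 0.157 0 1"
}}

```text
time: 61.98
position: [0.483, -0.2605, 0.1316]
tool_rot: [-2.22, -1.287, -0.978]
ft_force: [0.9, 0.4, -3.7]
grip_width: 0.57
grip_force: 50.0
```

```bash
python3 - <<'E'
from h import *
show()
l=np.array([.5,.866,0]); U=yawR(-30,64.8); g=np.array([.4835,-.3388,.009+.072+.05])-.008*l; P=g+.019*U[:,2]
plan(P,U,4,c=1)
E
```

```text
t 61.975 p [ 0.483  -0.2605  0.1316] yaw_y -30.0 z [ 0.373  0.633 -0.679] q [ 1.11  0.42 -0.23  1.78 -0.69  1.36  0.65] F [ 0.91  0.41 -3.7 ] T [-1.235  0.738 -0.018] Ttool [ 0.011 -1.439  0.019] g 0.57 50.0
-1.16 0.99 -0.92 0.001 0.077 0.002 1; -1.08 0.99 -1.01 0.001 0.077 0.002 1; -1.00 0.99 -1.09 0.001 0.077 0.002 1; -0.91 0.99 -1.16 0.001 0.077 0.002 1
step mm 17.75657363818619 deg 4.390933139562509
```

>>> {"method": "jog_arm", "body": {
  "rows": "-1.54 1.32 -1.3 0 0.103 0 1; -1.4 1.32 -1.4 0 0.103 0 1; -1.25 1.32 -1.5 0 0.102 0 1; 0 0 0 0 0 0 1; 0 0 0 0 0 0 1"
}}

```text
time: 62.6
position: [0.4884, -0.3289, 0.123]
tool_rot: [-1.973, -1.146, -1.255]
ft_force: [0.8, 0.4, -3.9]
grip_width: 0.573
grip_force: 50.0
```

```bash
python3 - <<'E'
from h import *
show(); d=imaging.get_image("side"); cv2.imwrite("pics/side3.png",d["img"])
l=np.array([.5,.866,0]); U=yawR(-30,64.7); g=np.array([.4835,-.3388,.009+.072+.002])-.008*l; P=g+.019*U[:,2]; print(P)
s=ctrl.get_state(); M=rot(s["tool_rot"]); print("tilt",np.degrees(np.arcsin(M[2,0])),M[2,1])
plan(P,U,3,c=1)
E
```

```text
t 62.6 p [ 0.4884 -0.3289  0.123 ] yaw_y -30.0 z [ 0.454  0.782 -0.427] q [ 1.22  0.71 -0.23  1.56 -0.79  1.58  0.78] F [ 0.8   0.42 -3.91] T [-1.532  0.959  0.019] Ttool [ 0.056 -1.806  0.046] g 0.573 50.0
[ 0.48808878 -0.33085179  0.0748802 ]
tilt 64.67740559321796 0.007778166219610805
-1.51 0.00 0.62 0.001 0.000 0.003 1; -1.51 0.01 0.62 0.001 0.000 0.003 1; -1.51 0.01 0.62 0.001 0.000 0.003 1
step mm 16.3304342585949 deg 0.15228534207080477
```

View pics/side3.png

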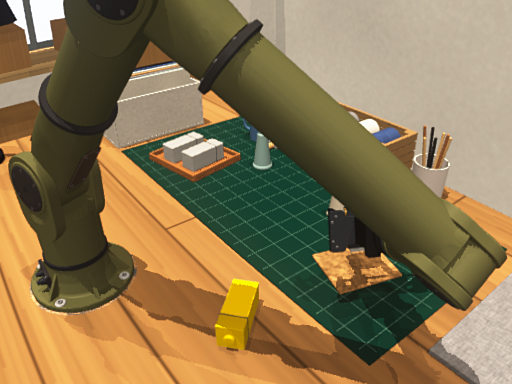

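The side view shows both silent tins in the tray at (195,150) and the gripper holding the tin above the pad at (355,268). The arm hides the tin itself. I'll lower it gently.

>>> {"method": "jog_arm", "body": {
  "rows": "-1.5 0 0.62 0 0 0 1; -1.5 0 0.62 0 0 0 1; -0.9 0 0.37 0 0 0 1; -0.3 0 0.12 0 0 0 1; 0 0 0 0 0 0 1"
}}

```text
time: 63.28
position: [0.4877, -0.3312, 0.0771]
tool_rot: [-1.973, -1.144, -1.256]
ft_force: [0.5, -0.1, -3.8]
grip_width: 0.571
grip_force: 50.0
```

```bash
python3 -c "
from h import *
show()
s=ctrl.get_state(); M=rot(s['tool_rot']); print('tilt',np.degrees(np.arcsin(M[2,0])),M[2,1])"
```

```text
t 63.275 p [ 0.4877 -0.3312  0.0771] yaw_y -30.0 z [ 0.454  0.782 -0.426] q [ 1.22  0.78 -0.22  1.56 -0.78  1.54  0.83] F [ 0.53 -0.13 -3.84] T [-1.566  0.872  0.067] Ttool [ 0.058 -1.792 -0.058] g 0.571 50.0
tilt 64.75632880910645 0.005816340259667763
```

>>> {"method": "jog_arm", "body": {
  "rows": "-0.2 0 0.09 0 0 0 1; 0 0 0 0 0 0 1"
}}

```text
time: 63.52
position: [0.4877, -0.3314, 0.0753]
tool_rot: [-1.974, -1.145, -1.256]
ft_force: [0.1, 0.2, -2.4]
grip_width: 0.571
grip_force: 50.0
```

>>> {"method": "jog_arm", "body": {
  "rows": "-0.14 0 0.06 0 0 0 1; 0 0 0 0 0 0 1"
}}

```text
time: 63.78
position: [0.4876, -0.3314, 0.0735]
tool_rot: [-1.974, -1.145, -1.256]
ft_force: [0.7, 0.6, -3.6]
grip_width: 0.568
grip_force: 50.0
```

>>> {"method": "jog_arm", "body": {
  "rows": "-0.2 0 0.09 0 0 0 1; 0 0 0 0 0 0 1"
}}

```text
time: 64.03
position: [0.4878, -0.3315, 0.0717]
tool_rot: [-1.973, -1.145, -1.256]
ft_force: [-0.3, -0.2, -1.6]
grip_width: 0.568
grip_force: 50.0
```

>>> {"method": "jog_arm", "body": {
  "rows": "-0.14 0 0.06 0 0 0 1; 0 0 0 0 0 0 1"
}}

```text
time: 64.28
position: [0.4877, -0.3316, 0.0716]
tool_rot: [-1.972, -1.145, -1.258]
ft_force: [-2.8, -1.2, 5.5]
grip_width: 0.571
grip_force: 50.0
```

Contact. Release and back off.

>>> {"method": "jog_arm", "body": {
  "rows": "0 0 0 0 0 0 -0.3; 0 0 0 0 0 0 -0.5; 0 0 0 0 0 0 -0.7; 0 0 -1 0 0 0 -0.8; 0 0 -2.5 0 0 0 -0.8"
}}

```text
time: 64.9
position: [0.4717, -0.358, 0.085]
tool_rot: [-1.971, -1.145, -1.255]
ft_force: [0.4, -0.6, 0.2]
grip_width: 0.888
grip_force: 0.0
```

>>> {"method": "jog_arm", "body": {
  "rows": "0 0 -3.5 0 0 0 -0.8; 0 0 -4 0 0 0 -0.8; 0 0 -4 0 0 0 -0.8; 0 0 -4 0 0 0 -0.8; 0 0 0 0 0 0 -0.8"
}}

```text
time: 65.53
position: [0.3989, -0.484, 0.1516]
tool_rot: [-1.981, -1.144, -1.256]
ft_force: [-0.4, 0.2, -0.6]
grip_width: 0.898
grip_force: 0.0
```

```bash
python3 - <<'E'
from h import *
show(); a=imaging.get_image("top"); b=imaging.get_image("side")
cv2.imwrite("pics/end.png",np.hstack([cv2.resize(a["img"][95:260,95:415],(400,206)),cv2.resize(b["img"][100:320,120:450],(400,206))]))
print(proj(a,[[.4835,-.3388,.133]]),proj(b,[[.4835,-.3388,.133],[.4835,-.3388,.009]]))
E
```

```text
t 65.525 p [ 0.3989 -0.484   0.1516] yaw_y -30.3 z [ 0.458  0.778 -0.431] q [ 1.34  0.86 -0.15  1.21 -0.72  1.85  0.76] F [-0.35  0.2  -0.6 ] T [-0.95   0.6    0.023] Ttool [ 0.046 -1.123  0.021] g 0.898 0.0
[[361.26400763 191.65777649]] [[362.76210714 216.52279114]
 [356.02738443 264.01977249]]
```

View pics/end.png

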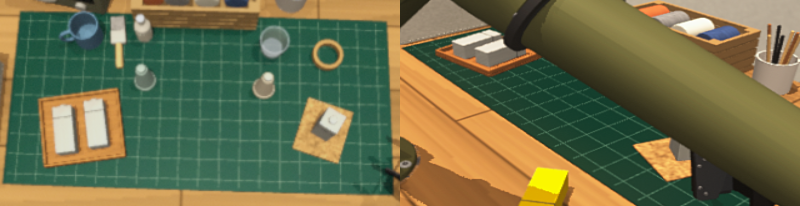

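The top view shows two tins side by side in the tray at (64,130) and (95,123). The third stands upright near the pad's middle at (330,120) with its knob on top, and the bystanders are where they were. Handing in.

```bash
python3 -c "
from h import *
print(ticket.close_job())"
```

```text
the job is handed in; nothing more can be done
None
```

I handed the job in at about 65.6 s: two tins lie flat side by side in the tray and the third stands lid up near the middle of the cork pad, but I can't be certain that one is the rattler. It was the only tin whose balance shifted the way a loose ball would, and it did so each time, but the shift was about 0.037 N m where I expected 0.12. The last pictures show no bystander moved.

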